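# Clamp the track's end stop at the pointer

## Robot

A 7-joint arm with a two-finger parallel gripper is mounted at the origin on the work surface. World frame = base frame: x ahead of the robot, y to its left, z up, the work surface at z = 0. Lengths are in mm, angles in rad, forces in N, time in s.
With the tool pointing down it reaches from about 400 to 925 mm from the base axis. Payload 5.6 kg.
Tool frame: the origin (TCP) lies midway between the tips of the shut fingers; the grasp point (between the pads) lies 19 mm behind it (manip.pinch_z is the distance from the TCP to the grasp point, in mm); z points along the fingers, y is the direction in which the jaws open and shut (so a half turn about z gives the same grasp; the last joint's range is limited). The gripper opens to 85 mm and grips with 20 to 120 N. Pads are 22 mm wide; open, the fingers measure 114 mm over their backs; the gripper's body (76 mm by 85 mm) begins 54 mm behind the grasp point. The pads swing forward as they close: fully open they stand 13 mm farther back than shut.
Start: joints at [1.219, 0.468, -0.012, 1.603, 0.006, 1.071, -0.056], TCP at [197.503, -619.276, 196.79] pointing down, gripper open.
Joint ranges: [-2.53, 2.53], [-0.31, 2.02], [-1.57, 1.55], [0.28, 2.44], [-1.29, 4.43], [0.15, 1.84], [-2.92, 2.92]. Speed limits (rad/s): [2.57, 2.57, 3.14, 3.14, 3.14, 3.14, 3.14].

## Interface

Orientations are given as [roll, pitch, yaw] about the fixed x, y, z axes, in that order (R = Rz(yaw) Ry(pitch) Rx(roll)).
In Python, from bench import sensors, viewer, order, manip gives the robot as it stands.
- The arm moves only by the tool servo_tool, never from a script. Its argument "commands" is a list of rows, each a list of 7 numbers: the shift along the tool's x, y, z in cm, then the turn, a rotation vector about the tool's x, y, z in rad, then the finger opening in cm, from 0 to 8.54. A call has 1 to 20 rows; each row is the pose to reach, as a shift and turn from the pose measured when the call began, along the tool's axes at that moment; what a row does not reach only later rows make up. A row lasts 1/12 s, in which the tool goes at most 41.7 mm and 7.16 degrees, less where a joint would pass 70% of its speed; a pose out of reach is approached as far as the arm can. A call with a gripper value outside its range is refused whole. The fingers move at their own pace and stop on an object; "squeeze" is the grip in N (left out, the last holds). Time passes only in rows, so rows that repeat a pose let the fingers close. It gives the time, the measured TCP pose, the force and the opening at its end, in the units of the state.
- sensors.state(): the state, without advancing time (a new reading comes with each control period).
- viewer.read_camera(name): name is "scene" or "top" or "wrist"; returns the picture (480x640x3 uint8, red, green, blue); there is no depth.
- viewer.camera_model(name): a dict with "fx", "fy", "cx", "cy" (pixels), "rvec" (rotation vector, rad) and "tvec" (3), from world to camera coordinates, as OpenCV has them. Camera axes: x right, y down, z forward; pixel columns grow to the right and rows downward; lengths in mm; the calibration is good to about 2 mm. A picture is of the moment at which its call begins: read the wrist's pose just before it. camera_model takes no time and is no camera call; for the wrist camera it gives the pose at the moment of the call.
- order.hand_in(): hands the job in, once; it reports no verdict.
Trained networks look in the newest picture that a camera, given by its name, has taken for a name from the list of things; names that differ only in an ending like _2 or _b are one class to them, and where a whole thing is asked for, a point or a joint stands for the part that bears it (a point fixed in the world has none). Each returns a list of dicts, best first, with "conf" (0 to 1); they miss things now and then, are a little off and sometimes report something else, mostly with a low value. They report only what shows in the picture. A call takes as long as a camera call.
- viewer.boxes_of(camera, label): "at" ([row, column] in pixels, amid what is visible of it).
- viewer.tip_of(camera, label): "at" ([row, column] in pixels: a listed point, or the origin of a listed thing).
The state is a dict: "time_s": time; "joint_positions": joint angles; "joint_velocities": joint speeds; "tau": joint torques, N m; "eef_pos": TCP position; "tcp_rot": TCP orientation; "contact_force": force on the tool from outside, world axes, zero at the start; "ft_torque": the same for the moment, N m; "opening": opening from 0.0 (shut) to 1.0 (fully open).
Only numpy, scipy, OpenCV 4.12 (cv2) and the standard library are available. Lean on these libraries where they do the work, as an engineer would, in place of code of your own. Each camera call takes 0.05 s, during which the arm holds its last target.

## Task

On the dynamics track, slide the stop carriage (the one with the small upright plate) along until it is level with the steel pointer beside the track, then turn its black clamp knob clockwise all the way to lock it there, and let go. The knob is loose now and must stay loose until the carriage is level. Leave the launcher carriage (the one with the metal tube) where it is.

Things in the scene. Friction and masses are not known exactly. Their poses are not given: they have to be found in the camera images.
- stop_grip (a point): Centre of the stop carriage's knob (frame turns with it), 26 mm above the carriage top, 72 mm above the table. Carriage: grey saddle, 124 mm across the track, 70 mm along it; knob midway along, at its robot-side edge. A crosswise plate, 40 mm wide, 12 thick, top at 82 mm, is 82 mm beyond the knob. Loose, it slides with 1 to 3 N, also by the held knob; it starts left or right of the pointer.
- stop_knob (a joint): Turn of the stop carriage's clamp knob, rad, growing clockwise from above: 0 loose, bar along the track; 1.3 fully clamped, bar nearly across. Starts at 0 to 0.2; needs up to 0.2 N m, stays where left. The knob is a black upright bar, 46 mm long (its y axis), 14 mm wide (its x axis), 52 to 88 mm above the table.
- pointer_tip (a point): Tip of the fixed steel pointer, a post 60 mm tall, 20 mm square, at the track's far side; tip 56 mm high, 56 mm from the track's centre line. Its y axis runs along the track, x away from the robot. Level means the knob centre and this tip agree along y; nothing stops the carriage there. The track is aluminium, 80 mm wide, 30 high, 960 long, the knobs 52 mm to the robot's side of its centre line.
- launcher_grip (a point): Centre of the launcher carriage's knob; it must stay. Same saddle and knob on the same track, but carrying an aluminium tube, 26 mm thick, 100 mm long, lying along the track, in place of the plate; top 72 mm above the table. It is clamped (bar nearly across the track), on the other side of the pointer, at least 110 mm from it.

How it is judged:
By the outcome, as a careful person would: the job done as asked, in the order asked, and still so for the second after the job is handed in, with the robot touching nothing.
It also fails if it takes over 38 s, if anything falls off the work surface, if the arm or the gripper's body presses on something with over 40 N, if the wrist force passes 120 N, or if a joint passes its speed limit or range.

## Working session

There is one attempt and no reset: what is moved stays moved. The work goes in short steps, Python scripts to look and compute and a tool call to move; the robot and the scene stay as the last step left them, time stands still between calls to the robot, and variables do not carry over. Pictures are saved under pics/ and viewed, and the job is handed in when it is done.

Besides the shell and the picture viewer there is one more tool, called after ">>>" as a command line: name --pt "numbers of a row" for each row, then --argument value for the rest. servo_tool: Moves the arm, as the interface text tells. Its arguments: {"type":"object","properties":{"commands":{"type":"array"},"squeeze":{"type":"number"}},"required":["commands"]}

```bash
ls; mkdir -p pics
cat > h.py <<'E'
import numpy as np, cv2
from bench import sensors, viewer, order, manip
def cam(n):
    m=viewer.camera_model(n); K=np.array([[m['fx'],0,m['cx']],[0,m['fy'],m['cy']],[0,0,1.]])
    R=cv2.Rodrigues(np.array(m['rvec'],float))[0]; t=np.array(m['tvec'],float).ravel()
    return K,R,t
def ray(c,at):
    K,R,t=c; d=R.T@np.linalg.inv(K)@np.array([at[1],at[0],1.]); return -R.T@t,d/np.linalg.norm(d)
def atz(c,at,z):
    o,d=ray(c,at); return o+d*(z-o[2])/d[2]
def tri(rs):
    A=np.zeros((3,3));b=np.zeros(3)
    for o,d in rs:
        P=np.eye(3)-np.outer(d,d);A+=P;b+=P@o
    p=np.linalg.solve(A,b); return p,[np.linalg.norm((np.eye(3)-np.outer(d,d))@(p-o)) for o,d in rs]
def proj(c,p):
    K,R,t=c; q=K@(R@np.array(p,float)+t); return q[1]/q[2],q[0]/q[2]
def save(n,im): cv2.imwrite('pics/'+n+'.png',im[:,:,::-1])
np.set_printoptions(precision=3,suppress=True)
E
python3 - <<'E'
from h import *
print(sensors.state())
for n in ['scene','top']:
    im=viewer.read_camera(n); save(n+'0',im)
    for l in ['stop_grip','pointer_tip','launcher_grip']:
        r=viewer.tip_of(n,l); print(n,l,r[:3])
    print(viewer.boxes_of(n,'stop_knob')[:2])
E
```

```text
pics
{'time_s': 0.0, 'joint_positions': array([ 1.219,  0.468, -0.012,  1.604,  0.006,  1.071, -0.056]), 'joint_velocities': array([ 0.   , -0.002, -0.001,  0.   , -0.001,  0.   ,  0.001]), 'tau': array([ -0.   , -53.239,   0.021, -25.131,   0.011,   0.008,   0.   ]), 'eef_pos': array([ 197.31 , -618.642,  195.785]), 'tcp_rot': array([-3.14 ,  0.   ,  0.309]), 'contact_force': array([-0.626,  0.118, -0.35 ]), 'ft_torque': array([0.02 , 0.009, 0.022]), 'opening': 0.9998179691550239}
scene stop_grip [{'at': [169.2, 382.2], 'conf': 0.71}]
scene pointer_tip [{'at': [278.2, 360.4], 'conf': 0.96}, {'at': [169.7, 381.1], 'conf': 0.6}]
scene launcher_grip [{'at': [290.3, 223.3], 'conf': 0.57}]
[{'at': [170.4, 379.6], 'conf': 0.91}]
top stop_grip [{'at': [254.5, 219.6], 'conf': 0.54}]
top pointer_tip [{'at': [189.4, 328.3], 'conf': 0.58}]
top launcher_grip [{'at': [248.3, 424.3], 'conf': 0.72}]
[{'at': [249.8, 219.3], 'conf': 0.55}]
```

View pics/scene0.png

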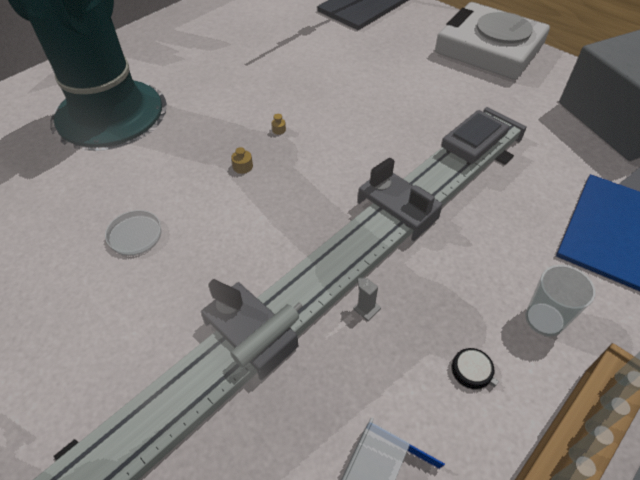

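View pics/top0.png

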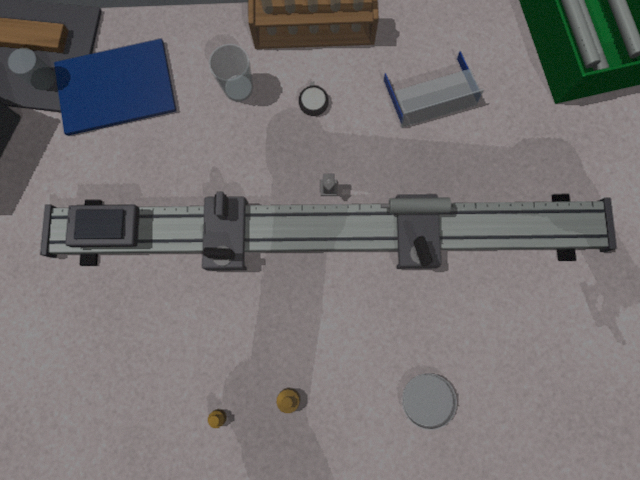

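Run:
```python
from h import *
S=cam('scene');T=cam('top')
for n,a,b,z in [('stop',(169.2,382.2),(254.5,219.6),72),('ptr',(278.2,360.4),(189.4,328.3),56),('lau',(290.3,223.3),(248.3,424.3),72)]:
    print(n,tri([ray(S,a),ray(T,b)]),atz(S,a,z),atz(T,b,z))
print(manip.pinch_z, ray(T,(240,320)), ray(S,(240,320)),ray(cam('wrist'),(240,320)))
```

```text
stop (array([560.748, 182.77 ,  74.358]), [np.float64(2.062644053513688), np.float64(2.062644053513636)]) [560.342 186.833  72.   ] [559.737 181.679  72.   ]
ptr (array([668.04 ,   3.348,  58.641]), [np.float64(1.3673680327247741), np.float64(1.3673680327246258)]) [667.756   5.996  56.   ] [667.908   2.279  56.   ]
lau (array([ 557.244, -147.664,   82.461]), [np.float64(1.2226596970869608), np.float64(1.2226596970869918)]) [ 550.156 -145.363   72.   ] [ 559.627 -148.854   72.   ]
18.700000000000003 (array([435.839,  11.512, 828.35 ]), array([ 0.185,  0.009, -0.983])) (array([ 904.283, -328.345,  656.321]), array([-0.426,  0.452, -0.784])) (array([ 275.778, -594.329,  373.21 ]), array([-0.31 , -0.094, -0.946]))
```

The scene picture shows the stop carriage far up the track at about (385,195), with its knob bar at (382,169). The pointer is at (362,290), and the launcher carriage and its tube are at (250,325). In the top picture the stop knob is at (219,252), the pointer at (328,185) and the launcher knob at (424,250). The stop carriage must move toward −y by about 180 mm.

Run:
```python
from h import *
T=cam('top')
for a in [(205.5,52),(202,600),(254,52),(248,606)]: print(atz(T,a,30))
K,R,t=cam('wrist'); s=sensors.state()
print(K)
from scipy.spatial.transform import Rotation as Ro
def TR(p,yaw): return np.array(p),(Ro.from_euler('xyz',[np.pi,0,yaw])).as_matrix()
p0,R0=np.array(s['eef_pos']),Ro.from_euler('xyz',s['tcp_rot']).as_matrix()
Rct=R@R0; tct=t+R@p0
np.savez('hand.npz',R=Rct,t=tct)
for p,yaw in [((560,100,230),1.571),((560,60,230),1.571),((590,60,260),1.571),((580,150,200),1.571),((560,183,200),1.571)]:
    p,Rt=TR(p,yaw); Rc=Rct@Rt.T; tc=tct-Rc@p
    print(p,[tuple(np.round(proj((K,Rc,tc),q))) for q in [(560.5,182.5,72),(668,3,56),(557,-148,72)]])
def rel(p,yaw):
    p=np.array(p,float); return R0.T@(p-p0)/10, yaw-s['tcp_rot'][2]
for p in [(480,-420,240),(560,-150,260),(590,80,260)]: print(rel(p,1.571))
```

```text
[662.596 486.281  30.   ]
[ 637.721 -463.928   30.   ]
[576.417 480.073  30.   ]
[ 557.5   -463.373   30.   ]
[[351.88    0.    321.479]
 [  0.    351.88  238.183]
 [  0.      0.      1.   ]]
[560 100 230] [(np.float64(119.0), np.float64(322.0)), (np.float64(290.0), np.float64(419.0)), (np.float64(410.0), np.float64(319.0))]
[560  60 230] [(np.float64(70.0), np.float64(322.0)), (np.float64(257.0), np.float64(422.0)), (np.float64(383.0), np.float64(319.0))]
[590  60 260] [(np.float64(75.0), np.float64(290.0)), (np.float64(247.0), np.float64(389.0)), (np.float64(366.0), np.float64(295.0))]
[580 150 200] [(np.float64(180.0), np.float64(299.0)), (np.float64(345.0), np.float64(404.0)), (np.float64(464.0), np.float64(302.0))]
[560 183 200] [(np.float64(217.0), np.float64(322.0)), (np.float64(371.0), np.float64(420.0)), (np.float64(484.0), np.float64(319.0))]
(array([ 32.969, -10.397,  -4.329]), np.float64(1.262214351930217))
(array([ 48.795, -33.689,  -6.327]), np.float64(1.262214351930217))
(array([ 58.643, -54.689,  -6.325]), np.float64(1.262214351930217))
```

>>> servo_tool --pt "33 -10.4 -4.3 0 0 -1.262 6" --pt "33 -10.4 -4.3 0 0 -1.262 6" --pt "33 -10.4 -4.3 0 0 -1.262 6" --pt "33 -10.4 -4.3 0 0 -1.262 6" --pt "33 -10.4 -4.3 0 0 -1.262 6" --pt "33 -10.4 -4.3 0 0 -1.262 6" --pt "33 -10.4 -4.3 0 0 -1.262 6" --pt "33 -10.4 -4.3 0 0 -1.262 6" --pt "48.8 -33.7 -6.3 0 0 -1.262 6" --pt "48.8 -33.7 -6.3 0 0 -1.262 6" --pt "48.8 -33.7 -6.3 0 0 -1.262 6" --pt "48.8 -33.7 -6.3 0 0 -1.262 6" --pt "48.8 -33.7 -6.3 0 0 -1.262 6" --pt "48.8 -33.7 -6.3 0 0 -1.262 6" --pt "58.6 -54.7 -6.3 0 0 -1.262 6" --pt "58.6 -54.7 -6.3 0 0 -1.262 6" --pt "58.6 -54.7 -6.3 0 0 -1.262 6" --pt "58.6 -54.7 -6.3 0 0 -1.262 6" --pt "58.6 -54.7 -6.3 0 0 -1.262 6" --pt "58.6 -54.7 -6.3 0 0 -1.262 6"

```text
time_s: 2.17
eef_pos: [585.6, 56.7, 259.8]
tcp_rot: [3.141, 0.0, 1.57]
contact_force: [0.3, -0.9, 0.8]
opening: 0.702
```

```bash
cat > look.py <<'E'
import sys
from h import *
import pickle
def look(tag):
    s=sensors.state(); W=cam('wrist'); im=viewer.read_camera('wrist'); save(tag,im)
    out={'W':W}
    for l in ['stop_grip','pointer_tip','launcher_grip']:
        r=viewer.tip_of('wrist',l); print(l,r[:3]); out[l]=r
    print(s['eef_pos'],s['tcp_rot'],sensors.state()['eef_pos'],sensors.state()['time_s'])
    pickle.dump(out,open(tag+'.pkl','wb'))
    return out
o=look(sys.argv[1])
for l,z in [('stop_grip',72),('pointer_tip',56),('launcher_grip',72)]:
    if o[l]: print(l,atz(o['W'],o[l][0]['at'],z))
E
python3 look.py w1
```

```text
stop_grip [{'at': [68.4, 300.3], 'conf': 0.57}, {'at': [360.1, 297.8], 'conf': 0.16}]
pointer_tip [{'at': [245.3, 391.9], 'conf': 0.67}, {'at': [67.6, 296.4], 'conf': 0.23}]
launcher_grip [{'at': [360.9, 294.1], 'conf': 0.96}]
[585.624  56.691 259.804] [3.141 0.    1.57 ] [585.473  56.551 259.493] 2.3667
stop_grip [565.969 184.23   72.   ]
pointer_tip [666.52    1.639  56.   ]
launcher_grip [ 551.47  -144.562   72.   ]
```

View pics/w1.png

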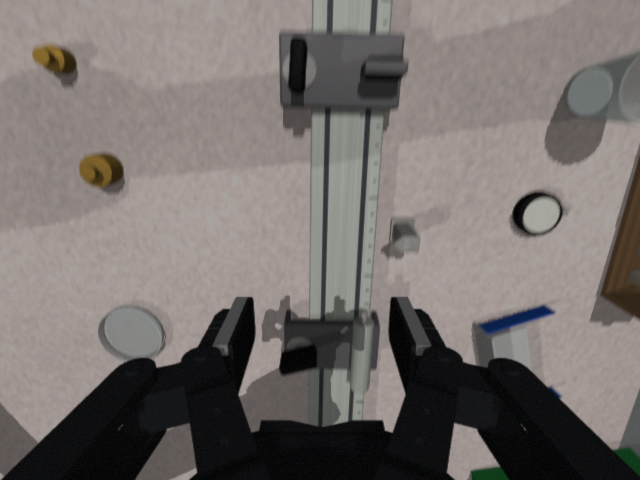

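>>> servo_tool --pt "5 0 3 0 0 0 5" --pt "9 1.2 5 0 0 0 5" --pt "9 1.2 5 0 0 0 5" --pt "9 1.2 5 0 0 0 5" --pt "9 1.2 5 0 0 0 5"

```text
time_s: 2.78
eef_pos: [596.9, 145.7, 208.6]
tcp_rot: [-3.14, 0.001, 1.574]
contact_force: [-0.6, -0.6, 0.3]
opening: 0.586
```

```bash
python3 look.py w2
python3 - <<'E'
from h import *
a=cv2.imread('pics/w1.png')[190:290,340:460]; b=cv2.imread('pics/w2.png')
cv2.imwrite('pics/w1c.png',cv2.resize(a,None,fx=5,fy=5,interpolation=cv2.INTER_CUBIC))
E
```

```text
stop_grip [{'at': [170.4, 284.1], 'conf': 0.81}]
pointer_tip []
launcher_grip []
[596.944 145.692 208.566] [-3.14   0.001  1.574] [597.979 144.06  210.174] 2.9833
stop_grip [563.558 185.1    72.   ]
```

View pics/w2.png

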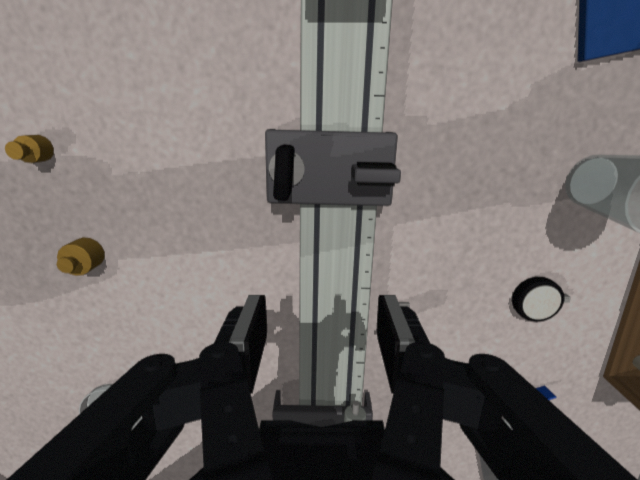

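View pics/w1c.png

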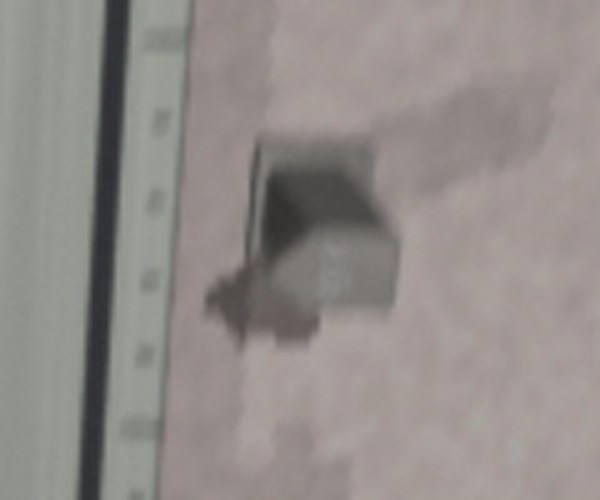

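Run:
```python
from h import *
import pickle
S=cam('scene');T=cam('top')
w1=pickle.load(open('w1.pkl','rb'));w2=pickle.load(open('w2.pkl','rb'))
A=lambda o,l:ray(o['W'],o[l][0]['at'])
print('stop',tri([A(w1,'stop_grip'),A(w2,'stop_grip')]),tri([A(w1,'stop_grip'),A(w2,'stop_grip'),ray(S,(169.2,382.2)),ray(T,(254.5,219.6))]))
print('ptr',tri([A(w1,'pointer_tip'),ray(S,(278.2,360.4)),ray(T,(189.4,328.3))]), atz(w1['W'],(245.3,394),56))
# bar ends top z=88 in w2: visually ends
for a in [(147,286),(197,282)]: print(atz(w2['W'],a,88), atz(w2['W'],a,80))
# track edges in w2, z=30
for a in [(60,305),(390,300),(60,388),(390,359)]: print(atz(w2['W'],a,30))
s=sensors.state(); print(s['eef_pos'],s['tcp_rot'])
for n in ['w1','w2']:
    pass
im=cv2.imread('pics/w2.png')[120:220,250:410]
cv2.imwrite('pics/w2c.png',cv2.resize(im,None,fx=5,fy=5,interpolation=cv2.INTER_CUBIC))
im=cv2.imread('pics/scene0.png')[250:330,310:410]
cv2.imwrite('pics/s0c.png',cv2.resize(im,None,fx=5,fy=5,interpolation=cv2.INTER_CUBIC))
```

```text
stop (array([564.653, 184.668,  70.581]), [np.float64(1.2641688526073667), np.float64(1.2641688526072299)]) (array([562.766, 183.969,  72.855]), [np.float64(3.2492325657227616), np.float64(1.5071840190652157), np.float64(1.9824464364148695), np.float64(3.889013895707487)])
ptr (array([667.318,   3.105,  58.649]), [np.float64(1.4525733817404614), np.float64(2.0417991134968085), np.float64(0.8197483598612656)]) [668.933   1.635  56.   ]
[567.416 206.302  88.   ] [566.625 205.715  80.   ]
[562.74  164.694  88.   ] [561.823 162.986  80.   ]
[581.257 278.867  30.   ]
[570.326 -92.127  30.   ]
[656.7   279.033  30.   ]
[643.907 -91.873  30.   ]
[597.979 144.06  210.174] [3.14  0.001 1.571]
```

View pics/w2c.png

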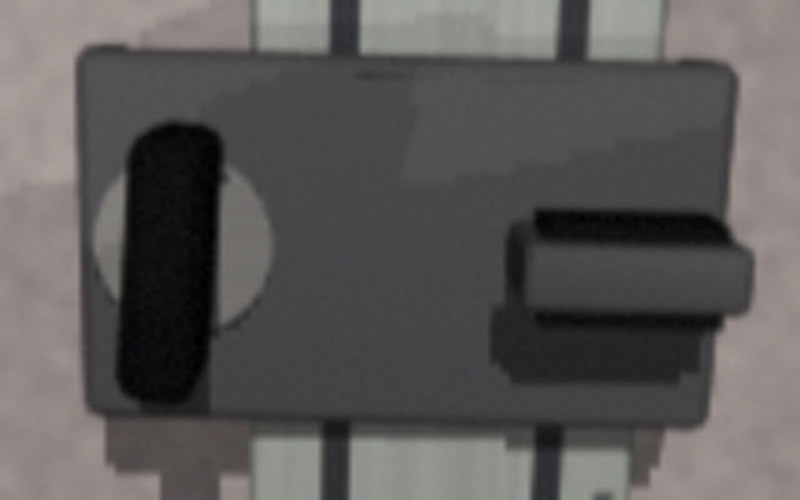

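View pics/s0c.png

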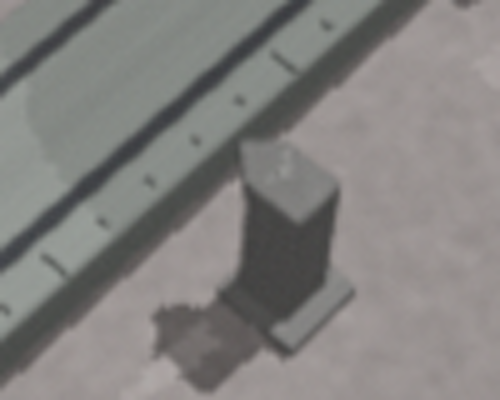

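The first crop shows the knob bar slightly clockwise of the track, with its ends at about (147,286) and (197,282) in w2. The bar top is centred near (565,185). The pointer's tip is its track-side corner. My last sideways shift had the wrong sign, so I'm correcting it now.

>>> servo_tool --pt "2 -1.7 3 0 0 0.11 5" --pt "4.1 -3.35 7 0 0 0.11 5" --pt "4.1 -3.35 8 0 0 0.11 5" --pt "4.1 -3.35 8 0 0 0.11 5" --pt "4.1 -3.35 8 0 0 0.11 5"

```text
time_s: 3.4
eef_pos: [565.1, 183.7, 130.5]
tcp_rot: [3.14, 0.002, 1.459]
contact_force: [0.1, -0.4, 0.3]
opening: 0.585
```

```bash
python3 look.py w3
```

```text
stop_grip [{'at': [240.6, 319.5], 'conf': 0.87}]
pointer_tip []
launcher_grip []
[565.135 183.659 130.45 ] [3.14  0.002 1.459] [566.505 184.164 131.913] 3.6
stop_grip [563.827 184.832  72.   ]
```

View pics/w3.png

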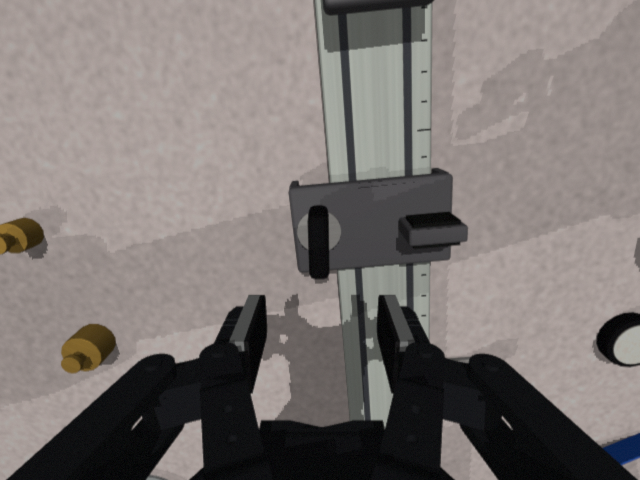

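In w3 the knob bar is upright at column 318, rows 205–277, which is midway between the jaws (centre about 322). So it is aligned; I'll descend and grip.

>>> servo_tool --pt "0.05 -0.15 3 0 0 0 5" --pt "0.05 -0.15 5.5 0 0 0 5" --pt "0.05 -0.15 7.5 0 0 0 5" --pt "0.05 -0.15 7.5 0 0 0 5" --pt "0.05 -0.15 7.5 0 0 0 5" --squeeze 40

```text
time_s: 4.02
eef_pos: [565.7, 184.3, 57.2]
tcp_rot: [3.137, 0.0, 1.458]
contact_force: [0.3, -0.6, 0.5]
opening: 0.585
```

```bash
python3 look.py w4; python3 -c "
from h import *; s=sensors.state();print(s['contact_force'],s['ft_torque'],s['opening'])"
```

```text
stop_grip [{'at': [288.2, 319.2], 'conf': 0.81}]
pointer_tip []
launcher_grip []
[565.744 184.322  57.165] [3.137 0.    1.458] [566.818 185.172  58.816] 4.2167
stop_grip [564.458 185.253  72.   ]
[-0.061  0.565 -0.083] [ 0.022 -0.015 -0.035] 0.5806799915113328
```

View pics/w4.png

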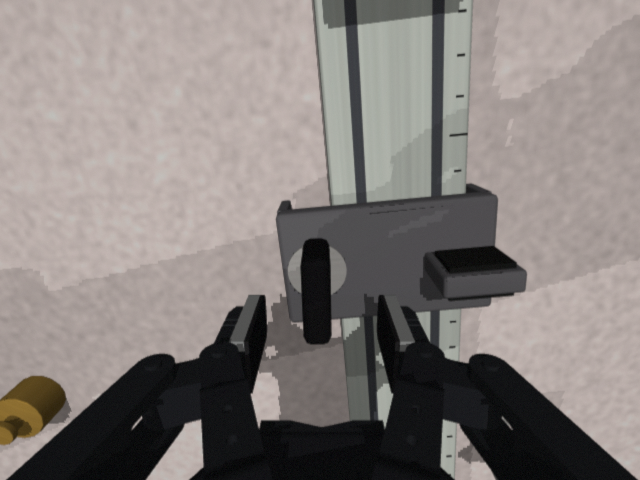

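>>> servo_tool --pt "0 -0.2 0.1 0 0 0 5" --pt "0 -0.2 0.1 0 0 0 3" --pt "0 -0.2 0.1 0 0 0 2" --pt "0 -0.2 0.1 0 0 0 0.8" --pt "0 -0.2 0.1 0 0 0 0.8" --pt "0 -0.2 0.1 0 0 0 0.8" --pt "0 -0.2 0.1 0 0 0 0.8"

```text
time_s: 4.8
eef_pos: [564.8, 185.4, 57.8]
tcp_rot: [3.134, -0.001, 1.458]
contact_force: [0.4, 0.2, 0.1]
opening: 0.095
```

```bash
python3 look.py w5; python3 -c "
from h import *; s=sensors.state();print(s['contact_force'],s['ft_torque'],s['opening'])"
```

```text
stop_grip []
pointer_tip []
launcher_grip []
[564.821 185.444  57.776] [ 3.134 -0.001  1.458] [564.809 185.448  57.748] 5.0
[ 0.209 -0.79   0.666] [0.038 0.057 0.038] 0.09222881313964994
```

View pics/w5.png

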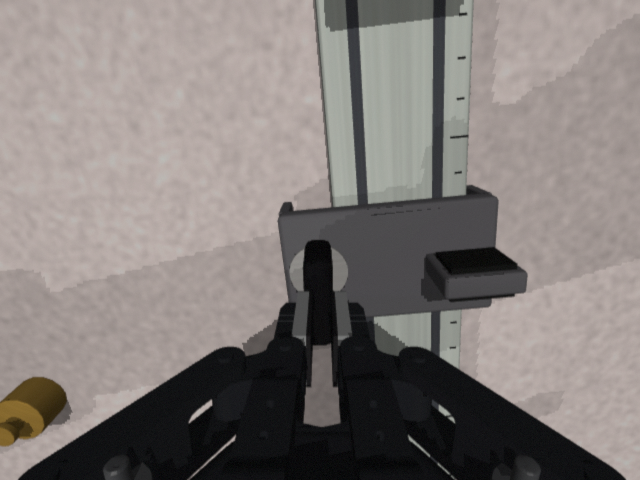

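The picture shows the bar between the pads (columns 305–332, rows 240–345). The opening reads about 8 mm, the value I commanded, though the bar should be 14 mm wide. I'll close fully to see whether the pads are really holding it.

>>> servo_tool --pt "0 0 0 0 0 0 0" --pt "0 0 0 0 0 0 0" --pt "0 0 0 0 0 0 0" --squeeze 50

```text
time_s: 5.25
eef_pos: [564.8, 185.4, 57.7]
tcp_rot: [3.134, -0.001, 1.458]
contact_force: [0.0, -0.2, 0.2]
opening: 0.002
```

Run:
```python
from h import *
s=sensors.state();print(s['eef_pos'],s['tcp_rot'],s['contact_force'],s['ft_torque'],s['opening'],s['time_s'])
W=cam('wrist')
for p in [(564.5,185,72),(566.6,208,88),(562,162,88),(571.5,184.5,88),(557.5,185.5,88)]: print(proj(W,p))
```

```text
[564.808 185.408  57.731] [ 3.134 -0.001  1.458] [ 0.039 -0.228  0.241] [ 0.016 -0.003  0.006] 0.0019964603516222034 5.25
(np.float64(289.8558210220294), np.float64(321.5358021249452))
(np.float64(259.76150599244204), np.float64(320.66741785851207))
(np.float64(347.37911067783426), np.float64(322.05636611000523))
(np.float64(304.859704543041), np.float64(336.776904414521))
(np.float64(306.10455753136955), np.float64(306.86407126206876))
```

Run:
```python
from h import *
save('w6',viewer.read_camera('wrist'))
im=viewer.read_camera('scene'); save('s6',im)
im=im[110:260,310:470]; save('s6c',cv2.resize(im,None,fx=4,fy=4,interpolation=cv2.INTER_CUBIC))
```

```text
(no output)
```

View pics/w6.png

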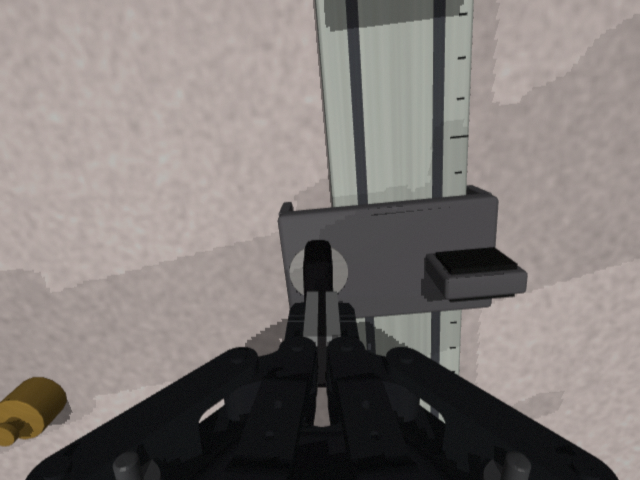

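View pics/s6c.png

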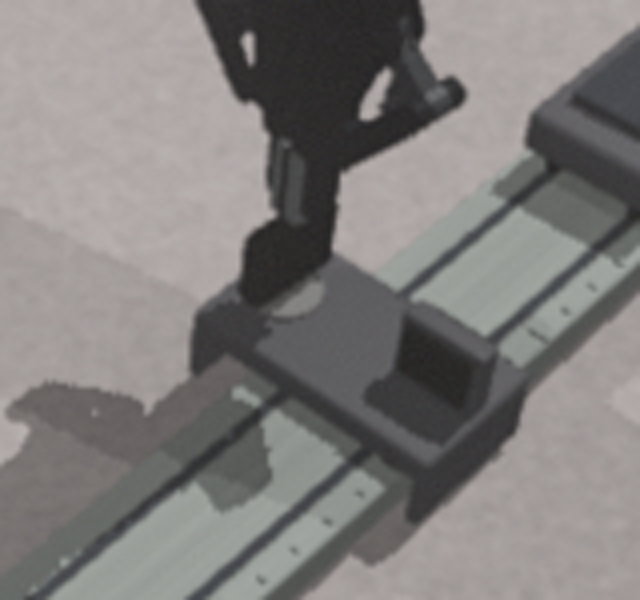

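View pics/s6.png

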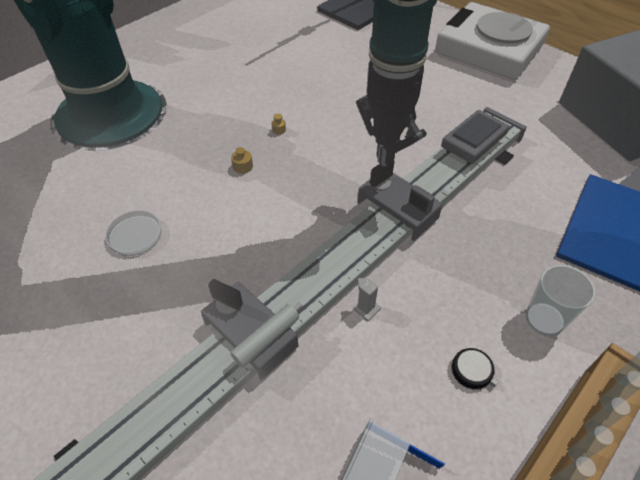

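Run:
```python
from h import *
W=cam('wrist');S=cam('scene')
s=sensors.state();p=np.array(s['eef_pos'])
print('wrist cam',ray(W,(240,320))[0])
for dz in [0,10,20,30,40,50]:
    print(dz,[tuple(np.round(proj(W,p+[0,dy,dz]),0)) for dy in (-11,0,11)],[tuple(np.round(proj(S,p+[0,dy,dz]),0)) for dy in (-11,0,11)])
print('bar S',[tuple(np.round(proj(S,q))) for q in [(566.6,208,88),(562,162,88),(566.6,208,52),(562,162,52)]])
print('bar W',[tuple(np.round(proj(W,q))) for q in [(566.6,208,88),(562,162,88),(566.6,208,52),(562,162,52)]])
im=cv2.imread('pics/w6.png')[220:400,240:400]; cv2.imwrite('pics/w6c.png',cv2.resize(im,None,fx=4,fy=3.3,interpolation=cv2.INTER_CUBIC)[:600])
im=cv2.imread('pics/w4.png')[220:360,260:400]; cv2.imwrite('pics/w4c.png',cv2.resize(im,None,fx=4,fy=4,interpolation=cv2.INTER_CUBIC)[:600])
```

```text
wrist cam [572.524 267.089 234.314]
0 [(np.float64(295.0), np.float64(324.0)), (np.float64(277.0), np.float64(322.0)), (np.float64(259.0), np.float64(319.0))] [(np.float64(181.0), np.float64(379.0)), (np.float64(177.0), np.float64(383.0)), (np.float64(174.0), np.float64(387.0))]
10 [(np.float64(304.0), np.float64(324.0)), (np.float64(285.0), np.float64(322.0)), (np.float64(266.0), np.float64(320.0))] [(np.float64(176.0), np.float64(379.0)), (np.float64(173.0), np.float64(384.0)), (np.float64(169.0), np.float64(388.0))]
20 [(np.float64(314.0), np.float64(325.0)), (np.float64(294.0), np.float64(322.0)), (np.float64(274.0), np.float64(320.0))] [(np.float64(172.0), np.float64(380.0)), (np.float64(168.0), np.float64(384.0)), (np.float64(165.0), np.float64(388.0))]
30 [(np.float64(325.0), np.float64(325.0)), (np.float64(304.0), np.float64(322.0)), (np.float64(283.0), np.float64(320.0))] [(np.float64(167.0), np.float64(380.0)), (np.float64(164.0), np.float64(385.0)), (np.float64(160.0), np.float64(389.0))]
40 [(np.float64(337.0), np.float64(325.0)), (np.float64(316.0), np.float64(323.0)), (np.float64(293.0), np.float64(320.0))] [(np.float64(163.0), np.float64(381.0)), (np.float64(159.0), np.float64(385.0)), (np.float64(156.0), np.float64(390.0))]
50 [(np.float64(351.0), np.float64(326.0)), (np.float64(328.0), np.float64(323.0)), (np.float64(305.0), np.float64(320.0))] [(np.float64(158.0), np.float64(382.0)), (np.float64(155.0), np.float64(386.0)), (np.float64(151.0), np.float64(390.0))]
bar S [(np.float64(157.0), np.float64(394.0)), (np.float64(170.0), np.float64(374.0)), (np.float64(173.0), np.float64(392.0)), (np.float64(186.0), np.float64(372.0))]
bar W [(np.float64(260.0), np.float64(321.0)), (np.float64(347.0), np.float64(322.0)), (np.float64(235.0), np.float64(320.0)), (np.float64(310.0), np.float64(321.0))]
```

View pics/w6c.png

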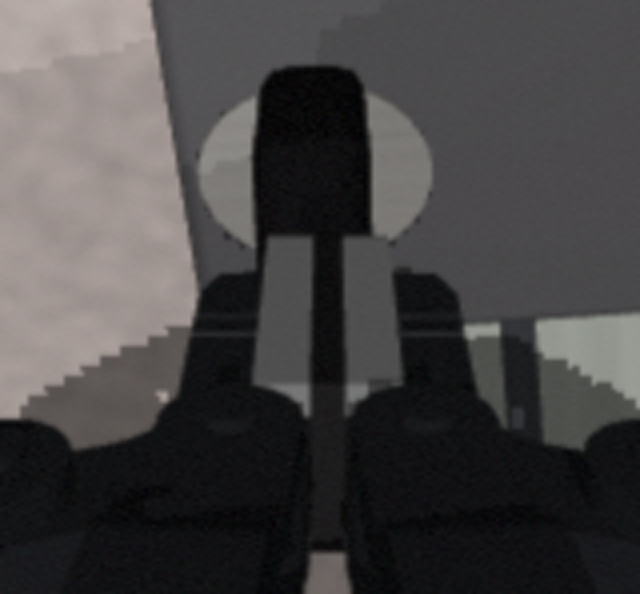

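View pics/w4c.png

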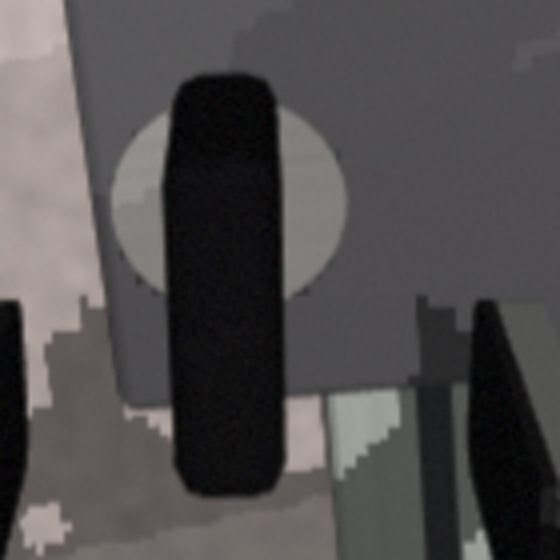

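The fingers shut on nothing. The wrist picture shows the pad tips at (291,305–340) drawn over the bar, and the scene crop shows them ending at the bar's top near (166,384). So the real tips seem to be 30 mm or more above the reported TCP. I'll open, lower a little, and check force and closure.

>>> servo_tool --pt "0 0 0 0 0 0 4" --pt "0 0 0 0 0 0 4" --pt "0 0 0 0 0 0 4" --pt "0 0 0.7 0 0 0 4" --pt "0 0 1.3 0 0 0 4" --pt "0 0 1.3 0 0 0 4"

```text
time_s: 5.85
eef_pos: [563.8, 184.9, 43.1]
tcp_rot: [3.136, -0.0, 1.458]
contact_force: [0.2, -0.4, 0.3]
opening: 0.466
```

Run:
```python
from h import *
s=sensors.state();print(s['eef_pos'],s['tcp_rot'],s['contact_force'],s['ft_torque'],s['opening'],s['time_s'])
save('w7',viewer.read_camera('wrist'))
im=viewer.read_camera('scene')
im=im[110:260,310:470]; save('s7c',cv2.resize(im,None,fx=4,fy=4,interpolation=cv2.INTER_CUBIC))
```

```text
[563.818 184.868  43.058] [ 3.136 -0.     1.458] [ 0.171 -0.436  0.335] [-0.027 -0.041  0.038] 0.46624952318020885 5.85
```

View pics/w7.png

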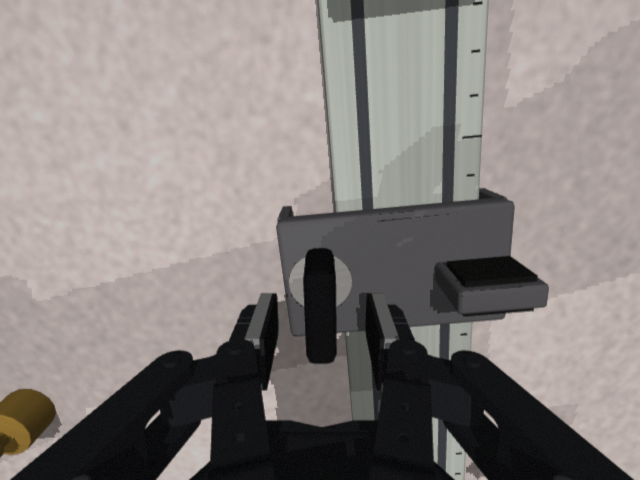

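View pics/s7c.png

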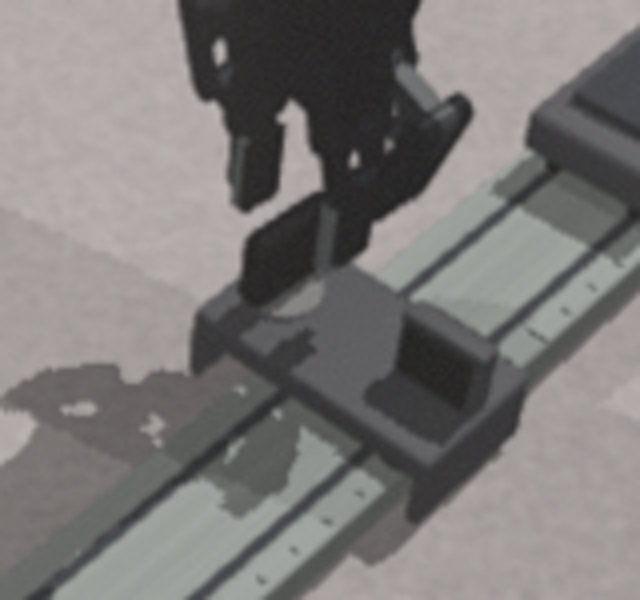

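Run:
```python
from h import *
S=cam('scene');W=cam('wrist')
for a in [(162.5,371),(177,391)]:
    o,d=ray(S,a)
    for y in (174,185): print(a,o+d*(y-o[1])/d[1])
for x in (543,585):
    for z in (50,60,70,80): print(x,z,[np.round(proj(W,(x,y,z))) for y in (174,185,196)])
```

```text
(162.5, 371) [545.636 174.     86.336]
(162.5, 371) [537.782 185.     73.855]
(177, 391) [587.503 174.     81.573]
(177, 391) [580.567 185.     68.987]
543 50 [array([305., 285.]), array([287., 282.]), array([268., 279.])]
543 60 [array([314., 283.]), array([296., 280.]), array([276., 277.])]
543 70 [array([325., 282.]), array([305., 278.]), array([285., 275.])]
543 80 [array([337., 279.]), array([316., 276.]), array([295., 272.])]
585 50 [array([297., 362.]), array([278., 360.]), array([259., 359.])]
585 60 [array([306., 364.]), array([287., 363.]), array([267., 361.])]
585 70 [array([316., 367.]), array([296., 365.]), array([275., 363.])]
585 80 [array([328., 369.]), array([307., 368.]), array([285., 366.])]
```

Without contact at a reading of 43, the scene picture puts the open tips at z ≈ 75–80. They really are about 30 mm higher than reported. I'll lower another 14 mm and close.

>>> servo_tool --pt "0 0 0.7 0 0 0 4" --pt "0 0 1.4 0 0 0 4" --pt "0 0 1.4 0 0 0 4" --pt "0 0 1.4 0 0 0 2.5" --pt "0 0 1.4 0 0 0 1" --pt "0 0 1.4 0 0 0 0" --pt "0 0 1.4 0 0 0 0" --pt "0 0 1.4 0 0 0 0" --squeeze 50

```text
time_s: 6.62
eef_pos: [563.5, 185.5, 30.2]
tcp_rot: [3.137, -0.0, 1.459]
contact_force: [-4.4, -0.2, 3.4]
opening: 0.151
```

Run:
```python
from h import *
s=sensors.state();print(s['eef_pos'],s['tcp_rot'],s['contact_force'],s['ft_torque'],s['opening'],s['time_s'])
save('w8',viewer.read_camera('wrist'))
im=viewer.read_camera('scene')
im=im[110:260,310:470]; save('s8c',cv2.resize(im,None,fx=4,fy=4,interpolation=cv2.INTER_CUBIC))
```

```text
[563.53  185.513  30.155] [ 3.137 -0.     1.459] [-4.387 -0.222  3.384] [0.102 1.071 0.063] 0.15094721660791016 6.6167
```

View pics/w8.png

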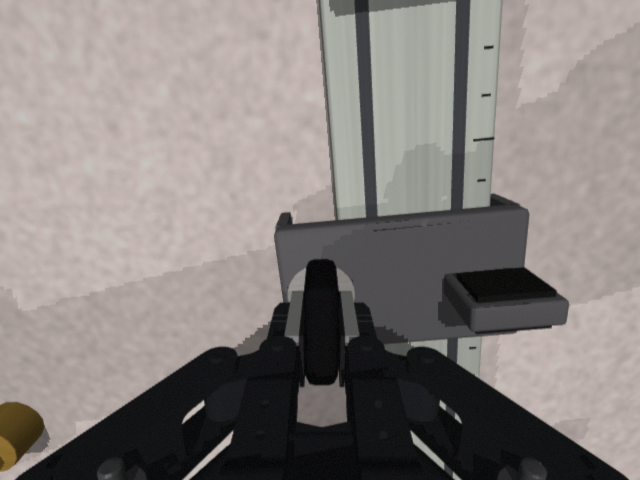

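View pics/s8c.png

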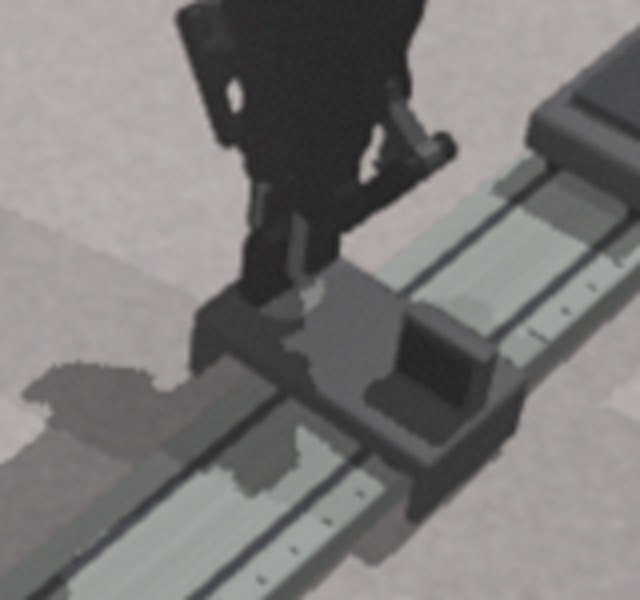

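The fingers now hold the bar: the opening stops at 12.9 mm, and the pads sit either side of it at (305,300–345). Next I'll slide 170 mm along the track toward −y, following its 0.028 rad skew.

>>> servo_tool --pt "-0.5 0.04 0 0 0 0 0" --pt "-1.5 0.13 0 0 0 0 0" --pt "-3 0.25 0 0 0 0 0" --pt "-4.5 0.38 0 0 0 0 0" --pt "-6 0.5 0 0 0 0 0" --pt "-7.5 0.63 0 0 0 0 0" --pt "-9 0.75 0 0 0 0 0" --pt "-10.5 0.88 0 0 0 0 0" --pt "-12 1.01 0 0 0 0 0" --pt "-13.5 1.13 0 0 0 0 0" --pt "-15 1.26 0 0 0 0 0" --pt "-16 1.34 0 0 0 0 0" --pt "-16.9 1.42 0 0 0 0 0" --pt "-16.9 1.42 0 0 0 0 0" --pt "-16.9 1.42 0 0 0 0 0"

```text
time_s: 7.97
eef_pos: [559.9, 14.6, 30.2]
tcp_rot: [3.135, -0.0, 1.457]
contact_force: [4.8, -0.9, -6.7]
opening: 0.154
```

```bash
python3 look.py w9
python3 - <<'E'
from h import *
s=sensors.state();print(s['eef_pos'],s['tcp_rot'],s['contact_force'],s['ft_torque'],s['opening'],s['time_s'])
save('t9',viewer.read_camera('top'))
for l in ['stop_grip','pointer_tip']: print(viewer.tip_of('top',l)[:2])
im=viewer.read_camera('scene');save('s9',im)
for l in ['stop_grip','pointer_tip']: print(viewer.tip_of('scene',l)[:2])
E
```

```text
stop_grip [{'at': [320.4, 325.2], 'conf': 0.61}]
pointer_tip [{'at': [298.8, 542.0], 'conf': 0.73}]
launcher_grip []
[559.91   14.631  30.203] [ 3.135 -0.     1.457] [559.928  16.466  30.194] 8.1667
stop_grip [560.902  13.219  72.   ]
pointer_tip [665.264   2.708  56.   ]
[559.928  16.466  30.194] [ 3.135 -0.001  1.459] [ 5.444 -1.041 -5.709] [-0.273 -1.196 -0.062] 0.14974195146829922 8.1667
[]
[]
[{'at': [227.9, 307.3], 'conf': 0.74}]
[{'at': [277.3, 359.1], 'conf': 0.88}]
```

View pics/w9.png

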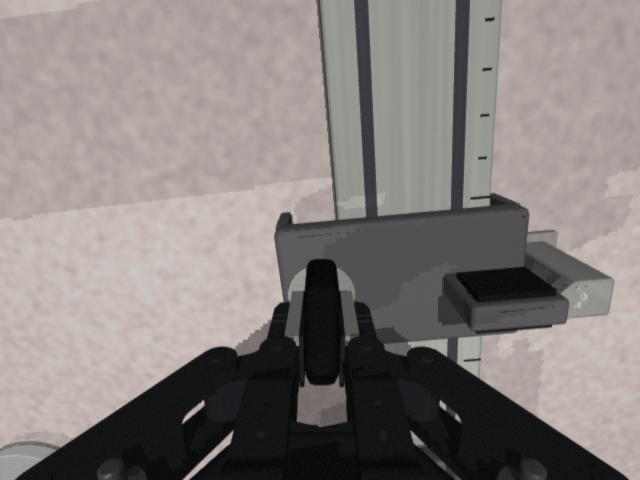

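View pics/s9.png

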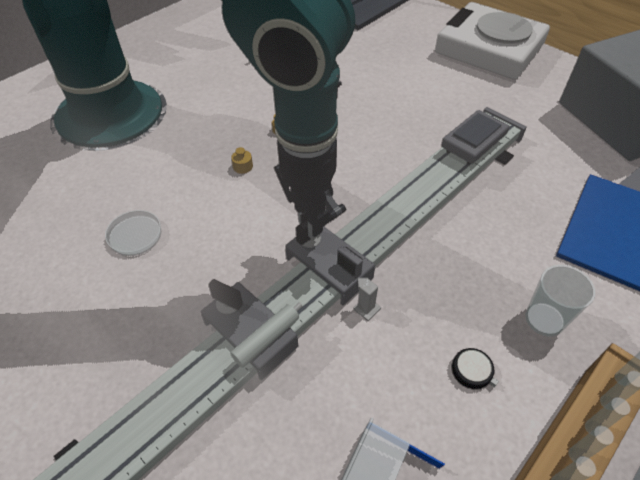

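View pics/t9.png

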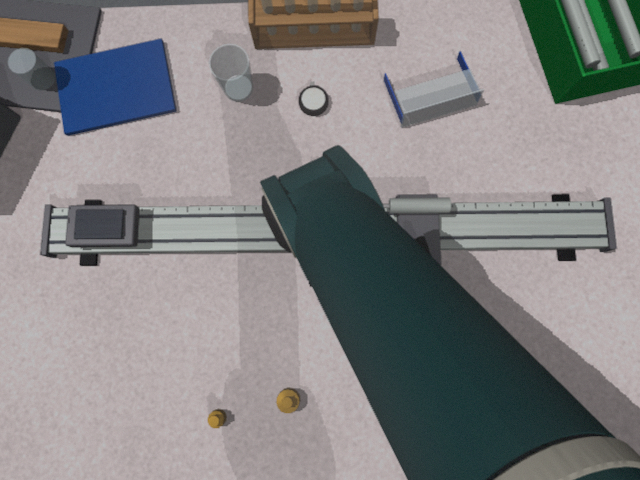

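Carriage and knob moved together (opening unchanged). In w9 the plate partly hides the pointer post at (275,570). In s9 the plate is at (350,262), just short of the pointer at (367,290). I'll zoom in to measure plate, saddle and pointer relative to each other.

Run:
```python
import cv2
def c(n,r0,r1,c0,c1,f,o): cv2.imwrite('pics/'+o+'.png',cv2.resize(cv2.imread('pics/'+n+'.png')[r0:r1,c0:c1],None,fx=f,fy=f,interpolation=cv2.INTER_CUBIC))
c('w9',190,350,430,630,4,'w9c'); c('s9',215,325,280,400,5,'s9c'); c('top0',150,280,190,350,5,'t0c')
```

```text
(no output)
```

View pics/w9c.png

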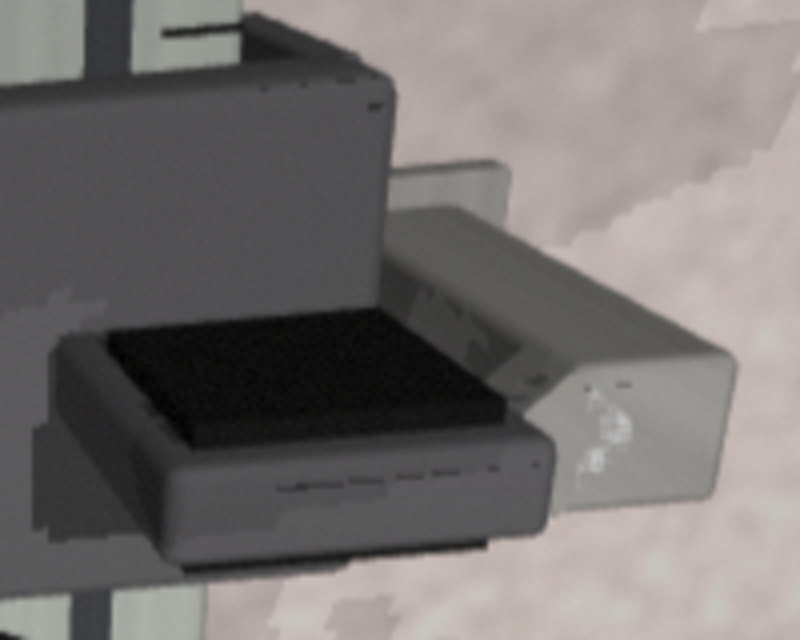

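View pics/s9c.png

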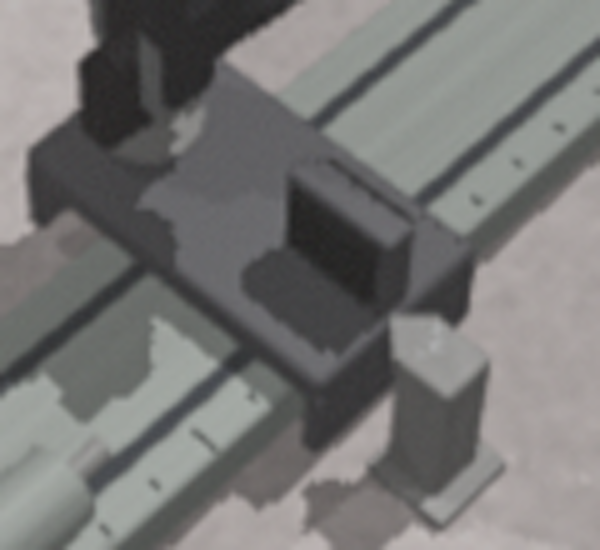

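View pics/t0c.png

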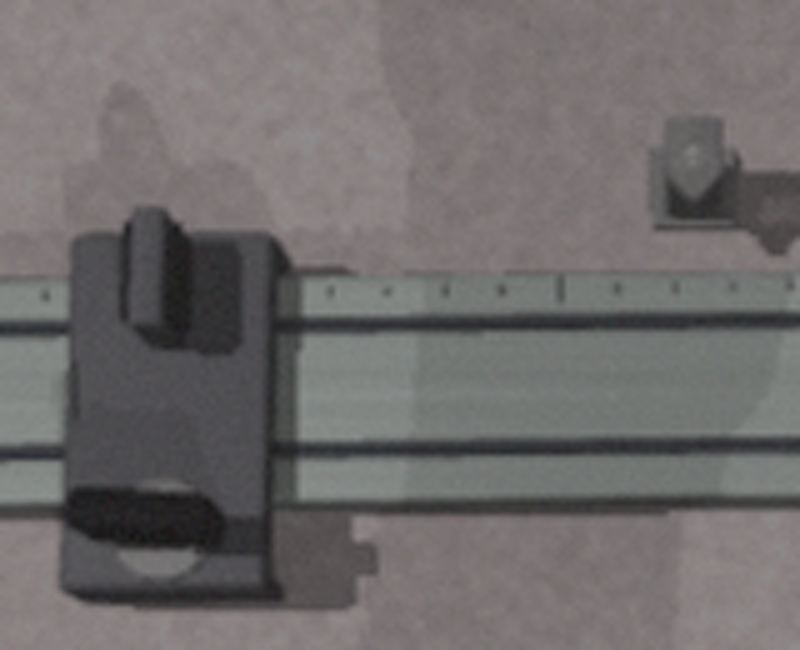

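Run:
```python
from h import *
import pickle
W9=pickle.load(open('w9.pkl','rb'))['W'];W1=pickle.load(open('w1.pkl','rb'))['W'];W2=pickle.load(open('w2.pkl','rb'))['W']
S=cam('scene');T=cam('top')
k=0.028
def pr(n,c,at,z):
    p=atz(c,at,z); print(n,p,'along %.1f'%((p[1]+k*p[0])/np.hypot(1,k)))
f=lambda cx,cy,c0,r0,s:(r0+cy/s,c0+cx/s)
print('--w9')
pr('post far mid',W9,f(723,427,430,190,4),60)
pr('post +y edge',W9,f(660,360,430,190,4),60);pr('post -y edge',W9,f(635,503,430,190,4),60)
pr('plate c',W9,f(357,499,430,190,4),82)
pr('plate+',W9,f(359,452,430,190,4),82);pr('plate-',W9,f(355,546,430,190,4),82)
pr('sad+',W9,f(100,89,430,190,4),46);pr('sad-',W9,f(100,583,430,190,4),46)
pr('kn net',W9,(320.4,325.2),72)
print('--s9')
pr('tip60',S,(279.3,358.4),60); pr('tip56',S,(279.3,358.4),56)
pr('plate',S,(255,350),82)
print('--t0')
pr('tip60',T,(190.6,329),60);pr('back',T,(173.4,328.6),60)
pr('knobtop',T,f(143,510,190,150,5),88)
pr('plate',T,f(147,265,190,150,5),82)
print('--w1')
pr('tip60',W1,(245,393.8),60);pr('far mid',W1,(244,419),60); pr('knob',W1,(68.4,300.3),72)
print('--w2'); pr('knob',W2,(170.4,284.1),72); pr('plate',W2,(120+262/5,250+637/5),82)
```

```text
--w9
post far mid [694.804   2.442  60.   ] along 21.9
post +y edge [686.257  12.166  60.   ] along 31.4
post -y edge [685.785  -6.718  60.   ] along 12.5
plate c [639.86   12.618  82.   ] along 30.5
plate+ [639.713  18.037  82.   ] along 35.9
plate- [640.011   7.065  82.   ] along 25.0
sad+ [626.858  47.919  46.   ] along 65.4
sad- [627.281 -20.447  46.   ] along -2.9
kn net [560.902  13.219  72.   ] along 28.9
--s9
tip60 [668.475   0.415  60.   ] along 19.1
tip56 [666.894   2.62   56.   ] along 21.3
plate [641.77  11.62  82.  ] along 29.6
--t0
tip60 [664.579   1.219  60.   ] along 19.8
back [694.71    0.931  60.   ] along 20.4
knobtop [561.179 179.706  88.   ] along 195.3
plate [643.036 180.515  82.   ] along 198.4
--w1
tip60 [667.803   3.443  60.   ] along 22.1
far mid [696.346   4.595  60.   ] along 24.1
knob [565.969 184.23   72.   ] along 200.0
--w2
knob [563.558 185.1    72.   ] along 200.8
plate [644.319 184.981  82.   ] along 202.9
```

In w9 the pointer post is centred at 21.9 along the track. The saddle is at 31.2 and the plate at 30.5, so about 9 mm remains.

>>> servo_tool --pt "-0.4 0.03 0 0 0 0 0" --pt "-0.9 0.07 0 0 0 0 0" --pt "-0.9 0.07 0 0 0 0 0" --pt "-0.9 0.07 0 0 0 0 0"

```text
time_s: 8.8
eef_pos: [559.8, 7.2, 30.2]
tcp_rot: [3.134, -0.001, 1.46]
contact_force: [3.8, -1.5, -4.6]
opening: 0.152
```

```bash
python3 look.py w10
python3 - <<'E'
from h import *
s=sensors.state();print(s['eef_pos'],s['tcp_rot'],s['contact_force'],s['ft_torque'],s['opening'],s['time_s'])
im=viewer.read_camera('scene');save('s10',im)
def c(n,r0,r1,c0,c1,f,o): cv2.imwrite('pics/'+o+'.png',cv2.resize(cv2.imread('pics/'+n+'.png')[r0:r1,c0:c1],None,fx=f,fy=f,interpolation=cv2.INTER_CUBIC))
c('w10',190,350,430,630,4,'w10c'); c('s10',215,325,280,400,5,'s10c')
E
```

```text
stop_grip [{'at': [320.7, 325.1], 'conf': 0.69}]
pointer_tip [{'at': [286.4, 542.2], 'conf': 0.6}]
launcher_grip [{'at': [321.0, 322.2], 'conf': 0.48}]
[559.808   7.187  30.198] [ 3.134 -0.001  1.46 ] [559.77    7.226  30.186] 9.0
stop_grip [560.709   5.613  72.   ]
pointer_tip [664.695   2.23   56.   ]
launcher_grip [559.429   5.612  72.   ]
[559.77    7.226  30.186] [ 3.134 -0.001  1.459] [ 3.373 -0.968 -5.69 ] [-0.27  -0.87   0.089] 0.1491661742380793 9.0
```

View pics/w10c.png

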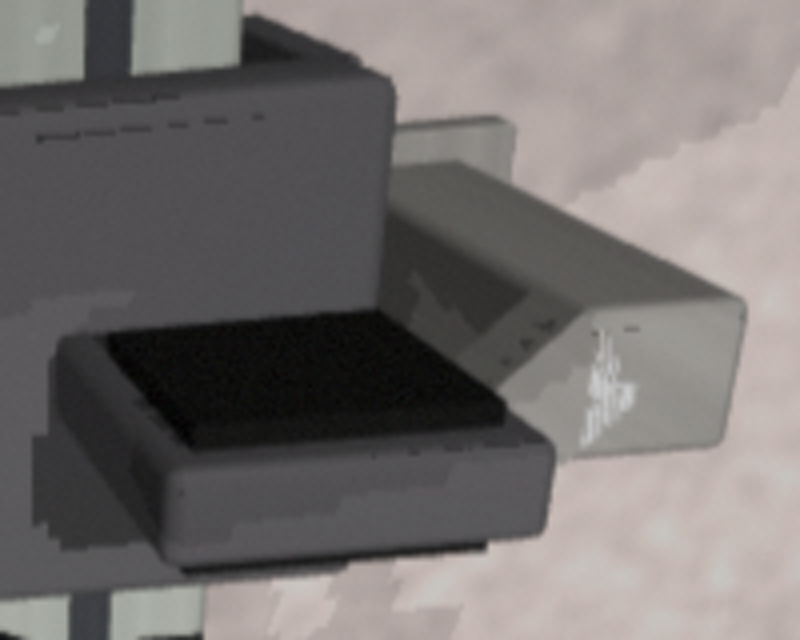

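View pics/s10c.png

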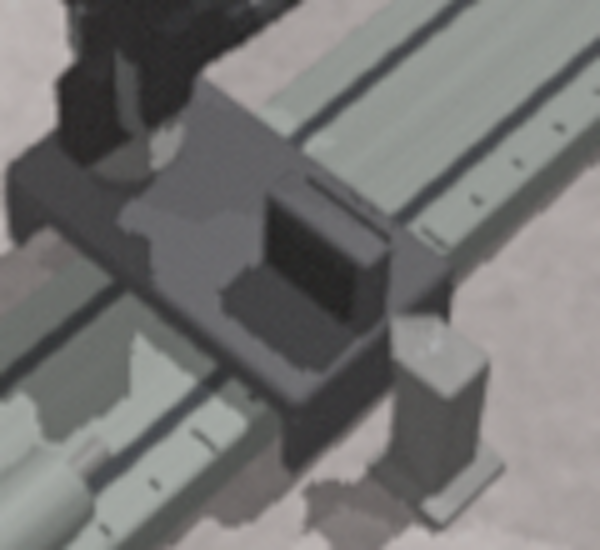

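Run:
```python
from h import *
import pickle
W=pickle.load(open('w10.pkl','rb'))['W']
S=cam('scene')
k=0.028
def pr(n,c,at,z):
    p=atz(c,at,z); print(n,p,'along %.1f'%((p[1]+k*p[0])/np.hypot(1,k)))
f=lambda cx,cy,c0,r0,s:(r0+cy/s,c0+cx/s)
pr('post far mid',W,f(733,371,430,190,4),60)
pr('post +y edge',W,f(665,303,430,190,4),60);pr('post -y edge',W,f(640,455,430,190,4),60)
pr('plate c',W,f(357,499,430,190,4),82)
pr('sad+',W,f(100,89,430,190,4),46);pr('sad-',W,f(100,583,430,190,4),46)
# track edges for skew
for a in [(20,321),(200,333),(20,503),(170,494)]: print(atz(W,a,30))
pr('plate s',S,f(328,220,280,215,5),82); pr('tip s',S,(279.3,358.4),60);pr('tip s',S,(279.3,358.4),56)
```

```text
post far mid [694.803   2.599  60.   ] along 22.0
post +y edge [685.76   12.237  60.   ] along 31.4
post -y edge [685.481  -7.33   60.   ] along 11.9
plate c [639.736   5.343  82.   ] along 23.2
sad+ [626.653  40.628  46.   ] along 58.2
sad- [627.249 -27.73   46.   ] along -10.2
[573.251 129.959  30.   ]
[570.317  49.449  30.   ]
[652.829 121.141  30.   ]
[651.769  55.475  30.   ]
plate s [641.842   2.141  82.   ] along 20.1
tip s [668.475   0.415  60.   ] along 19.1
tip s [666.894   2.62   56.   ] along 21.3
```

View pics/w10.png

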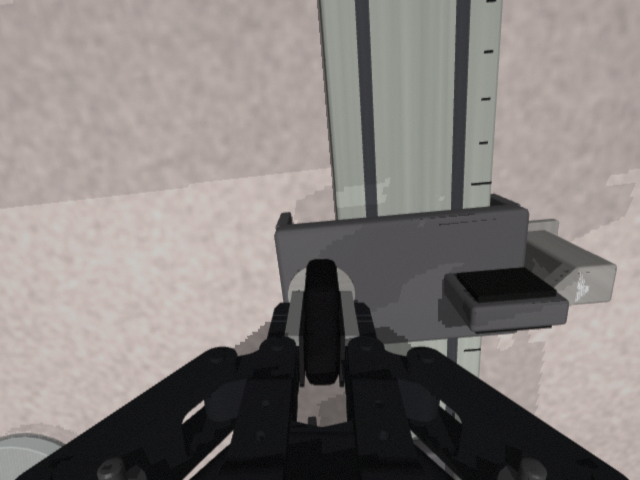

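Run:
```python
import cv2
def c(n,r0,r1,c0,c1,f,o): cv2.imwrite('pics/'+o+'.png',cv2.resize(cv2.imread('pics/'+n+'.png')[r0:r1,c0:c1],None,fx=f,fy=f,interpolation=cv2.INTER_CUBIC))
c('w3',155,290,280,480,4,'w3c')
c('w4',180,340,260,540,2.8,'w4d')
```

```text
(no output)
```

View pics/w3c.png

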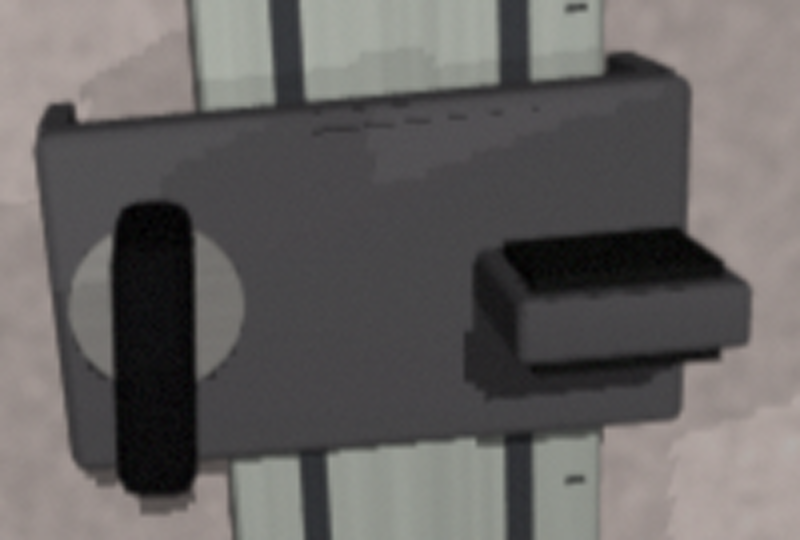

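View pics/w4d.png

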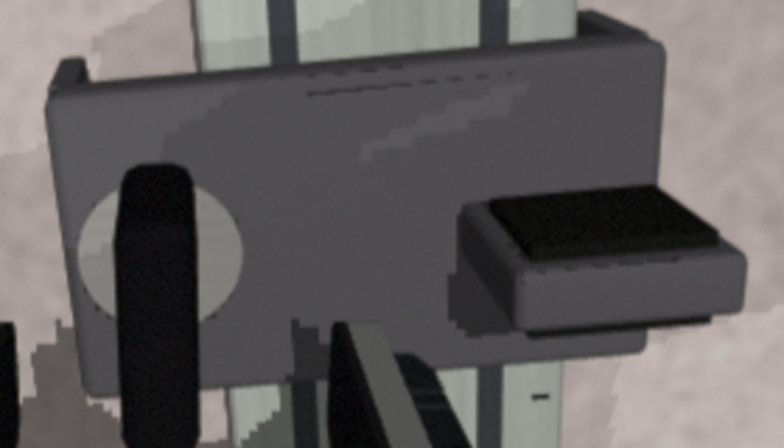

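Run:
```python
from h import *
import pickle
f=lambda cx,cy,c0,r0,s:(r0+cy/s,c0+cx/s)
def run(n,c0,r0,s,C,disk,bar,plate):
    W=pickle.load(open(n+'.pkl','rb'))['W']
    P=[atz(W,f(*c,c0,r0,s),46)[:2] for c in C]  # TL TR BR BL
    P=np.array(P); print(n,P.round(1).tolist())
    print(' center',P.mean(0),'top edge skew',-(P[1]-P[0])[1]/(P[1]-P[0])[0],'bot',-(P[2]-P[3])[1]/(P[2]-P[3])[0],'sides',(P[0]-P[3])[0]/(P[0]-P[3])[1],(P[1]-P[2])[0]/(P[1]-P[2])[1])
    for z in (46,50,52): print(' disk',z,atz(W,f(*disk,c0,r0,s),z)[:2])
    b=[atz(W,f(*q,c0,r0,s),88)[:2] for q in bar]; print(' bar',b,np.mean(b,0))
    p=np.array([atz(W,f(*q,c0,r0,s),82)[:2] for q in plate]); print(' plate',p.mean(0), p.round(1).tolist())
run('w3',280,155,4,[(38,138),(690,80),(682,417),(76,467)],(157,304),[(153,262),(157,495)],[(520,300),(750,282),(746,345),(520,363)])
run('w4',260,180,2.8,[(48,92),(663,42),(648,352),(88,398)],(160,258),[(155,235),(160,445)],[(517,270),(747,252),(743,310),(517,331)])
```

```text
w3 [[545.0, 218.6], [666.1, 215.7], [665.0, 148.4], [543.2, 151.3]]
 center [604.84  183.476] top edge skew 0.023587732970936068 bot 0.023763887922312033 sides 0.02737526790296885 0.01683371739385648
 disk 46 [563.424 183.743]
 disk 50 [563.584 185.001]
 disk 52 [563.664 185.629]
 bar [array([565.274, 204.08 ]), array([561.195, 162.95 ])] [563.234 183.515]
 plate [644.244 182.706] [[625.3, 188.9], [663.6, 187.7], [663.1, 176.6], [625.0, 177.6]]
w4 [[545.3, 220.5], [665.0, 216.6], [664.8, 148.5], [543.4, 151.3]]
 center [604.592 184.244] top edge skew 0.03212166550016171 bot 0.02340971487703004 sides 0.027965579573304228 0.002706250964477319
 disk 46 [562.917 182.664]
 disk 50 [563.156 184.444]
 disk 52 [563.275 185.335]
 bar [array([565.103, 205.435]), array([561.27 , 166.362])] [563.186 185.899]
 plate [643.966 183.267] [[624.7, 189.5], [663.2, 188.3], [663.3, 177.4], [624.7, 177.9]]
```

Several cues agree on a skew of about 0.024 (saddle, plate and knob centres coincide in w3). In w10 the carriage is still about 1.3 mm on the +y side of the pointer, so I'll make a small correction.

>>> servo_tool --pt "-0.13 0.01 0 0 0 0 0" --pt "-0.13 0.01 0 0 0 0 0" --pt "-0.13 0.01 0 0 0 0 0"

```text
time_s: 9.3
eef_pos: [559.8, 6.2, 30.2]
tcp_rot: [3.134, -0.001, 1.46]
contact_force: [4.3, 0.7, -5.8]
opening: 0.154
```

```bash
python3 look.py w11
python3 - <<'E'
from h import *
s=sensors.state();print(s['eef_pos'],s['tcp_rot'],s['contact_force'],s['ft_torque'],s['opening'],s['time_s'])
def c(n,r0,r1,c0,c1,f,o): cv2.imwrite('pics/'+o+'.png',cv2.resize(cv2.imread('pics/'+n+'.png')[r0:r1,c0:c1],None,fx=f,fy=f,interpolation=cv2.INTER_CUBIC))
c('w11',190,350,430,630,4,'w11c')
E
```

```text
stop_grip [{'at': [318.5, 323.0], 'conf': 0.79}]
pointer_tip [{'at': [287.0, 546.6], 'conf': 0.72}]
launcher_grip []
[559.785   6.216  30.204] [ 3.134 -0.001  1.46 ] [559.777   6.222  30.224] 9.5
stop_grip [559.891   5.839  72.   ]
pointer_tip [666.806   0.693  56.   ]
[559.777   6.222  30.224] [ 3.134 -0.001  1.46 ] [ 4.122  1.85  -5.491] [ 0.179 -0.892  0.087] 0.1536280326005749 9.5
```

View pics/w11c.png

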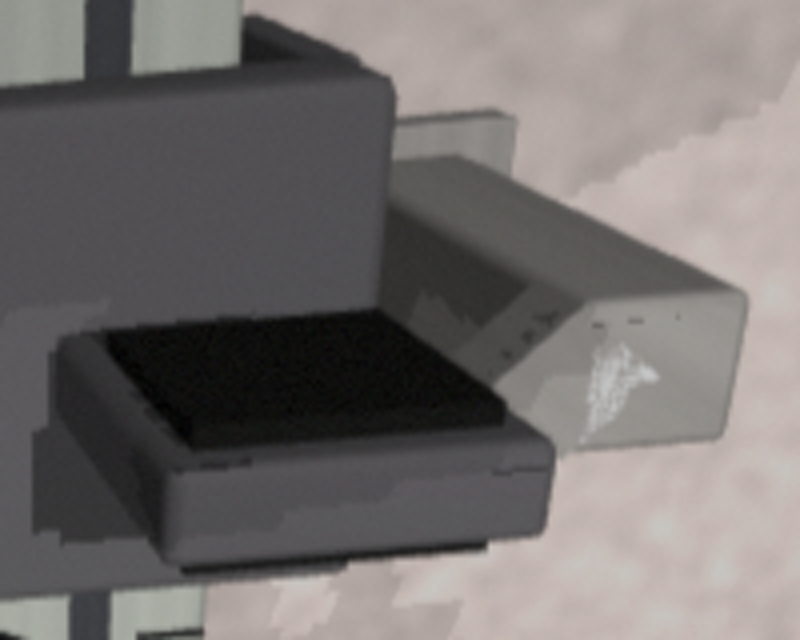

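The carriage has closed about 1 mm more. It is now within about 0.5 mm of the pointer along the track. Next I'll turn the knob clockwise (positive about the downward tool z), with a firmer grip.

>>> servo_tool --pt "0 0 0 0 0 0 0" --pt "0 0 0 0 0 0.08 0" --pt "0 0 0 0 0 0.16 0" --pt "0 0 0 0 0 0.26 0" --pt "0 0 0 0 0 0.36 0" --pt "0 0 0 0 0 0.46 0" --pt "0 0 0 0 0 0.56 0" --pt "0 0 0 0 0 0.66 0" --pt "0 0 0 0 0 0.76 0" --pt "0 0 0 0 0 0.86 0" --pt "0 0 0 0 0 0.96 0" --pt "0 0 0 0 0 1.04 0" --pt "0 0 0 0 0 1.12 0" --pt "0 0 0 0 0 1.18 0" --pt "0 0 0 0 0 1.2 0" --pt "0 0 0 0 0 1.2 0" --squeeze 80

```text
time_s: 10.83
eef_pos: [561.1, 7.3, 30.3]
tcp_rot: [3.14, -0.01, 0.259]
contact_force: [7.7, 1.6, -7.5]
opening: 0.148
```

```bash
python3 look.py w12
python3 - <<'E'
from h import *
s=sensors.state();print(s['eef_pos'],s['tcp_rot'],s['contact_force'],s['ft_torque'],s['opening'],s['time_s'],s['joint_positions'])
E
```

```text
stop_grip [{'at': [317.6, 323.6], 'conf': 0.67}]
pointer_tip [{'at': [68.1, 399.1], 'conf': 0.91}]
launcher_grip []
[561.109   7.282  30.319] [ 3.14  -0.01   0.259] [561.106   7.333  30.335] 11.0333
stop_grip [560.961   6.369  72.   ]
pointer_tip [666.49    3.749  56.   ]
[561.106   7.333  30.335] [ 3.14 -0.01  0.26] [ 8.187  2.099 -7.836] [ 0.33  -1.32   0.024] 0.1436742751757872 11.0333 [ 0.058  0.551 -0.165  1.935  0.141  0.657 -1.505]
```

View pics/w12.png

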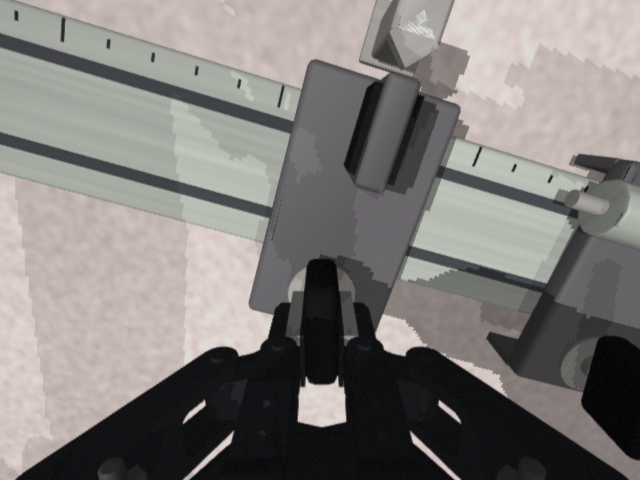

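The wrist picture shows the pointer tip at (68,399) in line with the plate (388,133) and knob, and the bar nearly across the track. Yaw 0.26 means the knob is at about 1.29. I'll push on gently to the stop and check level.

>>> servo_tool --pt "0 0 0 0 0 0.04 0" --pt "0 0 0 0 0 0.08 0" --pt "0 0 0 0 0 0.1 0" --pt "0 0 0 0 0 0.1 0" --pt "0 0 0 0 0 0.1 0"

```text
time_s: 11.45
eef_pos: [561.2, 7.7, 30.3]
tcp_rot: [3.141, -0.01, 0.164]
contact_force: [4.7, 0.5, -5.2]
opening: 0.141
```

```bash
python3 look.py w13
python3 - <<'E'
from h import *
s=sensors.state();print(s['eef_pos'],s['tcp_rot'],s['contact_force'],s['ft_torque'],s['opening'],s['time_s'])
def c(n,r0,r1,c0,c1,f,o): cv2.imwrite('pics/'+o+'.png',cv2.resize(cv2.imread('pics/'+n+'.png')[r0:r1,c0:c1],None,fx=f,fy=f,interpolation=cv2.INTER_CUBIC))
c('w13',0,200,320,480,3,'w13c');c('w12',0,200,320,480,3,'w12c')
E
```

```text
stop_grip [{'at': [318.7, 323.9], 'conf': 0.63}]
pointer_tip [{'at': [60.4, 377.7], 'conf': 0.68}]
launcher_grip []
[561.198   7.704  30.324] [ 3.141 -0.01   0.164] [561.181   7.703  30.342] 11.65
stop_grip [560.438   6.529  72.   ]
pointer_tip [667.084   2.984  56.   ]
[561.181   7.703  30.342] [ 3.141 -0.01   0.163] [ 4.63   1.351 -5.676] [-0.062 -0.696  1.917] 0.14623404174853638 11.65
```

View pics/w13.png

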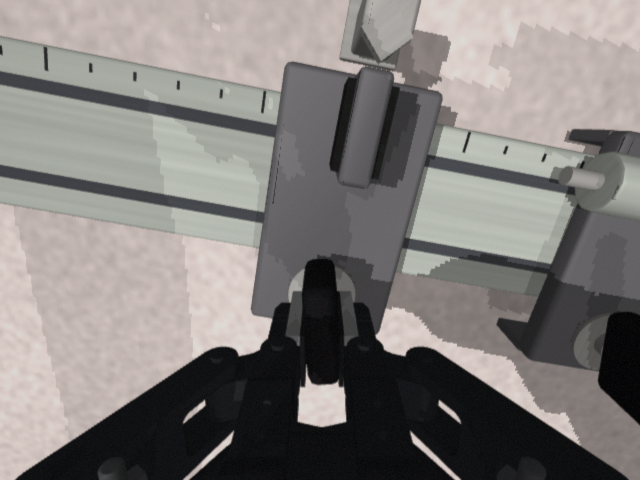

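View pics/w12c.png

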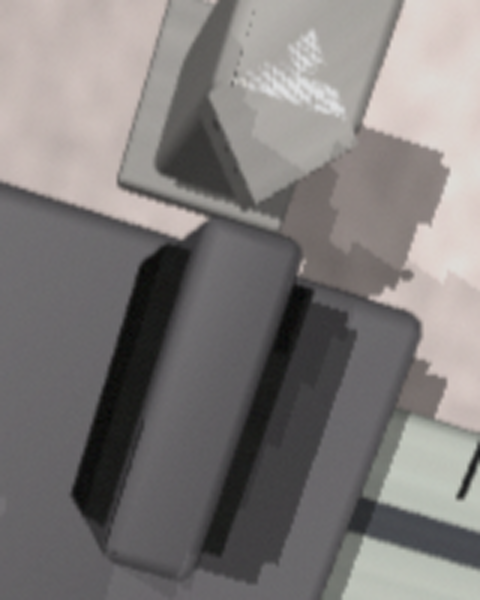

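View pics/w13c.png

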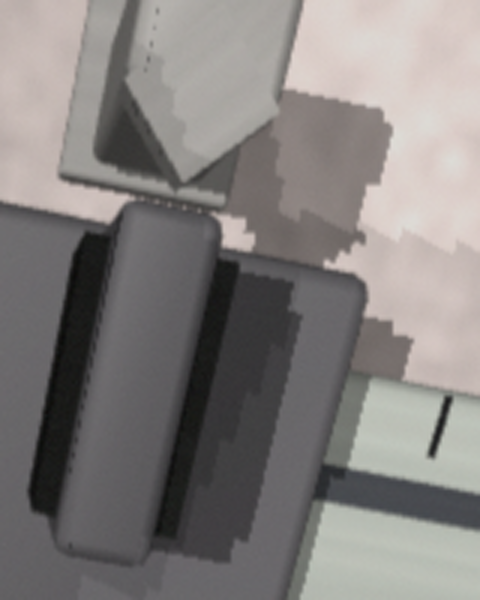

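Run:
```python
from h import *
import pickle
k=.024
for n,tip,pl,sad in [('w12',(67.7,405.7),(133,386.7),None)]:
    W=pickle.load(open(n+'.pkl','rb'))['W']
    for nm,at,z in [('tip60',tip,60),('tip56',tip,56),('plate',pl,82),('sadTL',(62,312),46),('sadTR',(105,459),46),('sadBL',(308,250),46)]:
        p=atz(W,at,z); print(n,nm,p,'%.1f'%(p[1]+k*p[0]))
```

```text
w12 tip60 [666.532   2.003  60.   ] 18.0
w12 tip56 [667.286   1.296  56.   ] 17.3
w12 plate [641.488   5.541  82.   ] 20.9
w12 sadTL [661.257  37.856  46.   ] 53.7
w12 sadTR [661.219 -27.419  46.   ] -11.5
w12 sadBL [541.816  40.39   46.   ] 53.4
```

Run:
```python
from h import *
import pickle
k=.024
W=pickle.load(open('w13.pkl','rb'))['W']
for nm,at,z in [('tip60',(61.7,380.7),60),('tip56',(62.5,380.5),56),('plate',(127,365.7),82),('pl far',(212/3,320+172/3),82),('pl near',(551/3,320+102/3),82),('sadTL',(62,287),46),('sadTR',(91,440),46),('sadBL',(315,252),46)]:
    p=atz(W,at,z); print(nm,p,'%.1f'%(p[1]+k*p[0]))
S=cam('scene')
im=viewer.read_camera('scene'); save('s13',im); save('s13c',cv2.resize(im[215:325,280:400],None,fx=5,fy=5,interpolation=cv2.INTER_CUBIC))
print(viewer.tip_of('scene','stop_grip'),viewer.tip_of('scene','pointer_tip'))
```

```text
tip60 [666.13    2.239  60.   ] 18.2
tip56 [666.538   1.75   56.   ] 17.7
plate [641.804   5.759  82.   ] 21.2
pl far [659.543   5.536  82.   ] 21.4
pl near [622.186   6.004  82.   ] 20.9
sadTL [662.124  38.85   46.   ] 54.7
sadTR [661.651 -26.829  46.   ] -10.9
sadBL [541.203  41.025  46.   ] 54.0
[{'at': [228.9, 304.5], 'conf': 0.75}] [{'at': [277.4, 359.2], 'conf': 0.79}, {'at': [225.9, 303.3], 'conf': 0.3}]
```

View pics/s13c.png

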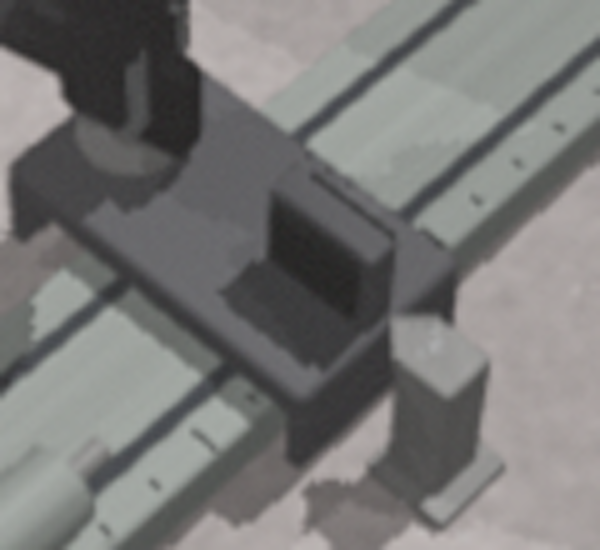

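Torque of 1.9 N m and the slipped yaw show the knob is at its stop. The carriage crept back about 1 mm during the turn: the plate and saddle measure 21.2–21.7 along the track and the tip 18.2. That leaves it about 3 mm off, so I'll loosen it fully, correct and re-clamp.

>>> servo_tool --pt "0 0 0 0 0 -0.1 0" --pt "0 0 0 0 0 -0.2 0" --pt "0 0 0 0 0 -0.3 0" --pt "0 0 0 0 0 -0.4 0" --pt "0 0 0 0 0 -0.5 0" --pt "0 0 0 0 0 -0.6 0" --pt "0 0 0 0 0 -0.7 0" --pt "0 0 0 0 0 -0.8 0" --pt "0 0 0 0 0 -0.9 0" --pt "0 0 0 0 0 -1.0 0" --pt "0 0 0 0 0 -1.1 0" --pt "0 0 0 0 0 -1.18 0" --pt "0 0 0 0 0 -1.22 0" --pt "0 0 0 0 0 -1.22 0"

```text
time_s: 12.97
eef_pos: [559.9, 6.7, 30.2]
tcp_rot: [3.134, -0.003, 1.379]
contact_force: [-0.0, -0.8, -0.5]
opening: 0.147
```

Run:
```python
from h import *
s=sensors.state();print(s['eef_pos'],s['tcp_rot'],s['contact_force'],s['ft_torque'],s['opening'],s['time_s'])
import pickle
W=cam('wrist');im=viewer.read_camera('wrist');save('w14',im);pickle.dump({'W':W},open('w14.pkl','wb'))
save('w14c',cv2.resize(im[190:350,430:630],None,fx=4,fy=4,interpolation=cv2.INTER_CUBIC))
```

```text
[559.936   6.714  30.233] [ 3.134 -0.003  1.379] [-0.041 -0.833 -0.507] [-0.195  0.007  0.074] 0.14663828727086686 12.9667
```

View pics/w14.png

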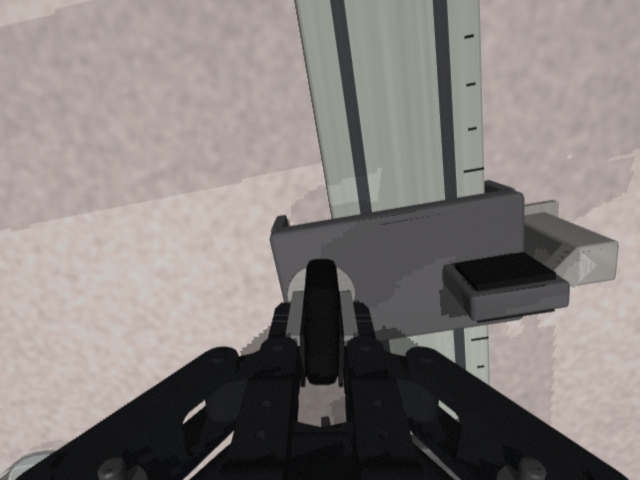

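View pics/w14c.png

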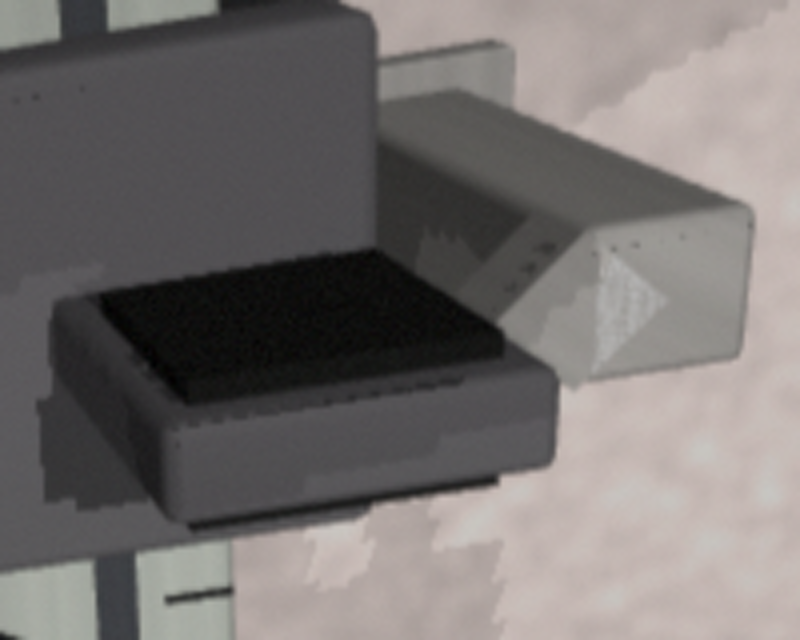

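>>> servo_tool --pt "0 0 0 0 0 -0.08 0" --pt "-0.15 0.03 0 0 0 -0.08 0" --pt "-0.29 0.05 0 0 0 -0.08 0" --pt "-0.29 0.05 0 0 0 -0.08 0" --pt "-0.29 0.05 0 0 0 -0.08 0"

```text
time_s: 13.43
eef_pos: [559.8, 3.5, 30.3]
tcp_rot: [3.134, -0.002, 1.455]
contact_force: [1.4, 0.1, -1.6]
opening: 0.141
```

Run:
```python
from h import *
s=sensors.state();print(s['eef_pos'],s['tcp_rot'],s['contact_force'],s['ft_torque'],s['opening'],s['time_s'])
import pickle
k=.024
f=lambda cx,cy,c0,r0,s:(r0+cy/s,c0+cx/s)
def pr(n,c,at,z):
    p=atz(c,at,z); print(n,p,'along %.1f'%(p[1]+k*p[0]))
W=pickle.load(open('w14.pkl','rb'))['W']
g=lambda a,b:f(a,b,430,190,4)
pr('post far',W,g(745,280),60);pr('post+',W,g(675,215),60);pr('post-',W,g(665,370),60);pr('plate',W,g(360,446),82)
W=cam('wrist');im=viewer.read_camera('wrist');save('w15',im);pickle.dump({'W':W},open('w15.pkl','wb'))
save('w15c',cv2.resize(im[190:350,430:630],None,fx=4,fy=4,interpolation=cv2.INTER_CUBIC))
```

```text
[559.765   3.47   30.27 ] [ 3.134 -0.002  1.455] [ 1.412  0.054 -1.567] [-0.069 -0.286 -0.061] 0.14140286519412854 13.4333
post far [694.798   2.564  60.   ] along 19.2
post+ [686.545  12.154  60.   ] along 28.6
post- [686.445  -7.208  60.   ] along 9.3
plate [639.931   4.308  82.   ] along 19.7
```

View pics/w15c.png

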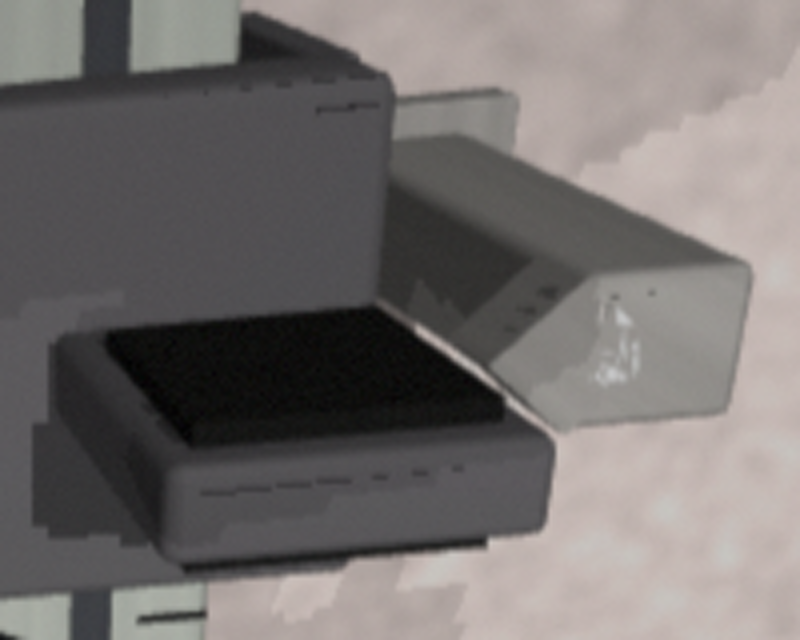

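Run:
```python
from h import *
import pickle
k=.024
def pr(n,c,at,z):
    p=atz(c,at,z); print(n,p,'along %.1f'%(p[1]+k*p[0]))
W=pickle.load(open('w15.pkl','rb'))['W']
g=lambda a,b:(190+b/4,430+a/4)
pr('tip',W,g(492,366),60);pr('post far',W,g(740,337),60);pr('post+',W,g(670,272),60);pr('post-',W,g(650,420),60);pr('plate',W,g(357,498),82)
pr('sad+',W,g(100,88),46);pr('sad-',W,g(100,582),46)
```

```text
tip [666.886   2.252  60.   ] along 18.3
post far [694.974   2.552  60.   ] along 19.2
post+ [685.871  11.726  60.   ] along 28.2
post- [686.017  -7.069  60.   ] along 9.4
plate [639.733   1.295  82.   ] along 16.6
sad+ [626.802  36.693  46.   ] along 51.7
sad- [627.085 -31.621  46.   ] along -16.6
```

Before turning, the carriage is about 1 mm to the −y side of the tip (plate 16.6, saddle 17.5, tip 18.3). That offsets the roughly +1.3 mm creep seen during the last turn. Now I'll clamp.

>>> servo_tool --pt "0 0 0 0 0 0.08 0" --pt "0 0 0 0 0 0.16 0" --pt "0 0 0 0 0 0.26 0" --pt "0 0 0 0 0 0.36 0" --pt "0 0 0 0 0 0.46 0" --pt "0 0 0 0 0 0.56 0" --pt "0 0 0 0 0 0.66 0" --pt "0 0 0 0 0 0.76 0" --pt "0 0 0 0 0 0.86 0" --pt "0 0 0 0 0 0.96 0" --pt "0 0 0 0 0 1.04 0" --pt "0 0 0 0 0 1.12 0" --pt "0 0 0 0 0 1.2 0" --pt "0 0 0 0 0 1.26 0" --pt "0 0 0 0 0 1.29 0" --pt "0 0 0 0 0 1.29 0" --pt "0 0 0 0 0 1.29 0"

```text
time_s: 14.9
eef_pos: [561.1, 4.6, 30.3]
tcp_rot: [3.14, -0.01, 0.173]
contact_force: [5.9, 0.9, -6.3]
opening: 0.144
```

Run:
```python
from h import *
s=sensors.state();print(s['eef_pos'],s['tcp_rot'],s['contact_force'],s['ft_torque'],s['opening'],s['time_s'])
import pickle
W=cam('wrist');im=viewer.read_camera('wrist');save('w16',im);pickle.dump({'W':W},open('w16.pkl','wb'))
save('w16c',cv2.resize(im[0:200,320:480],None,fx=3,fy=3,interpolation=cv2.INTER_CUBIC))
```

```text
[561.103   4.59   30.319] [ 3.14  -0.01   0.173] [ 5.909  0.892 -6.344] [ 0.089 -0.933  1.663] 0.1435302662843223 14.9
```

View pics/w16.png

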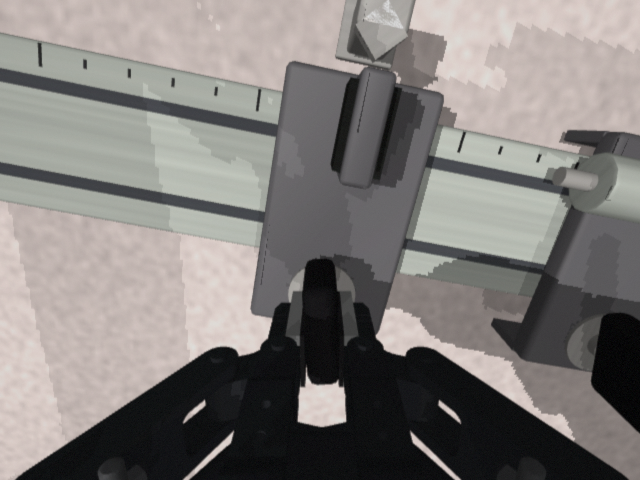

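View pics/w16c.png

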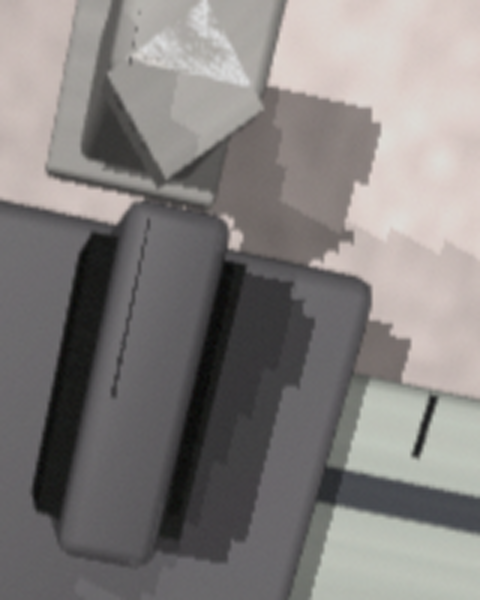

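Run:
```python
from h import *
import pickle
k=.024
W=pickle.load(open('w16.pkl','rb'))['W']
for nm,at,z in [('tip60',(60,374.3),60),('tip56',(60,374.3),56),('plate',(127.7,367.7),82),('sadTL',(62,288.5),46),('sadTR',(92,442),46)]:
    p=atz(W,at,z); print(nm,p,'%.1f'%(p[1]+k*p[0]))
```

```text
tip60 [666.231   2.502  60.   ] 18.5
tip56 [666.935   2.067  56.   ] 18.1
plate [641.626   2.601  82.   ] 18.0
sadTL [661.873  35.927  46.   ] 51.8
sadTR [661.602 -30.081  46.   ] -14.2
```

The carriage is level: plate 18.0, saddle 18.8, tip 18.1–18.5. The knob is against its stop with 1.7 N m on it. Now I'll let go and lift straight up.

>>> servo_tool --pt "0 0 0 0 0 0 2.5" --pt "0 0 0 0 0 0 4.5" --pt "0 0 0 0 0 0 4.5" --pt "0 0 0 0 0 0 4.5" --pt "0 0 0 0 0 0 4.5" --pt "0 0 -2 0 0 0 4.5" --pt "0 0 -5 0 0 0 4.5" --pt "0 0 -8.5 0 0 0 4.5" --pt "-1 0 -12 0 0 0 4.5" --pt "-3 0 -15 0 0 0 4.5" --pt "-5 0 -18 0 0 0 4.5" --pt "-5 0 -18 0 0 0 4.5"

```text
time_s: 15.95
eef_pos: [510.3, -4.8, 215.7]
tcp_rot: [3.138, -0.018, 0.171]
contact_force: [1.5, -0.2, -1.0]
opening: 0.526
```

```bash
python3 look.py w17
python3 - <<'E'
from h import *
s=sensors.state();print(s['eef_pos'],s['tcp_rot'],s['contact_force'],s['ft_torque'],s['opening'],s['time_s'])
save('s17',viewer.read_camera('scene'))
im=cv2.imread('pics/w17.png')[120:400,180:460]
cv2.imwrite('pics/w17c.png',cv2.resize(im,None,fx=2.1,fy=2.1,interpolation=cv2.INTER_CUBIC))
E
```

```text
stop_grip [{'at': [159.7, 320.4], 'conf': 0.92}]
pointer_tip [{'at': [31.2, 342.9], 'conf': 0.56}]
launcher_grip [{'at': [192.3, 475.6], 'conf': 0.66}]
[510.305  -4.795 215.736] [ 3.138 -0.018  0.171] [509.734  -4.157 209.254] 16.15
stop_grip [560.133   4.214  72.   ]
pointer_tip [667.26    3.132  56.   ]
launcher_grip [ 555.275 -141.825   72.   ]
[509.734  -4.157 209.254] [ 3.14  -0.009  0.172] [ 0.265 -0.633 -0.705] [ 0.041 -0.     0.034] 0.5264607013857467 16.15
```

View pics/w17.png

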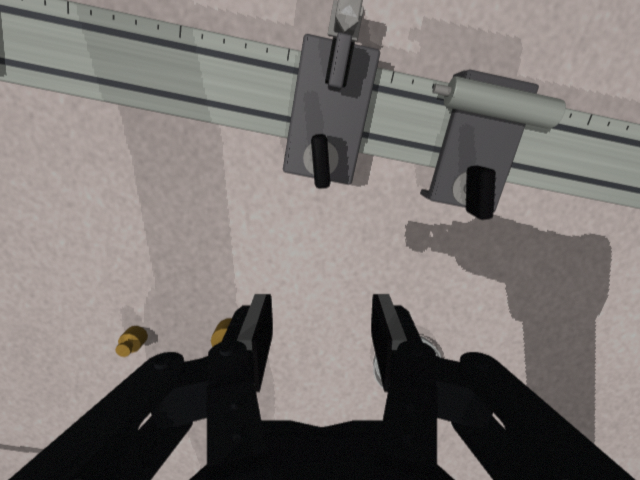

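View pics/s17.png

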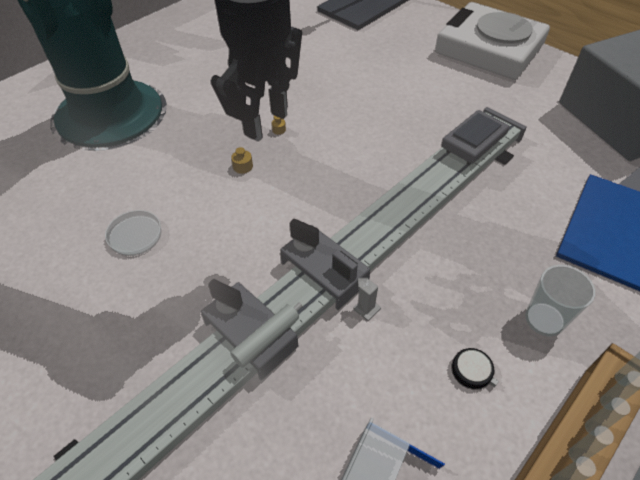

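Run:
```python
from h import *
import cv2
c=lambda r0,r1,c0,c1,f,o: cv2.imwrite('pics/'+o+'.png',cv2.resize(cv2.imread('pics/w17.png')[r0:r1,c0:c1],None,fx=f,fy=f,interpolation=cv2.INTER_CUBIC))
c(0,200,275,400,3,'w17d')
viewer.read_camera('top'); im=viewer.read_camera('top'); save('t17',im)
for l in ['stop_grip','pointer_tip','launcher_grip']: print(l,viewer.tip_of('top',l)[:2])
save('t17c',cv2.resize(im[150:280,290:450],None,fx=5,fy=4.6,interpolation=cv2.INTER_CUBIC))
print(sensors.state()['time_s'])
```

```text
stop_grip []
pointer_tip []
launcher_grip []
16.45
```

View pics/w17d.png

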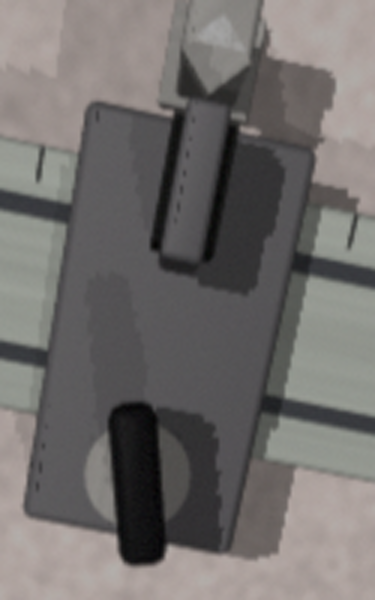

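View pics/t17.png

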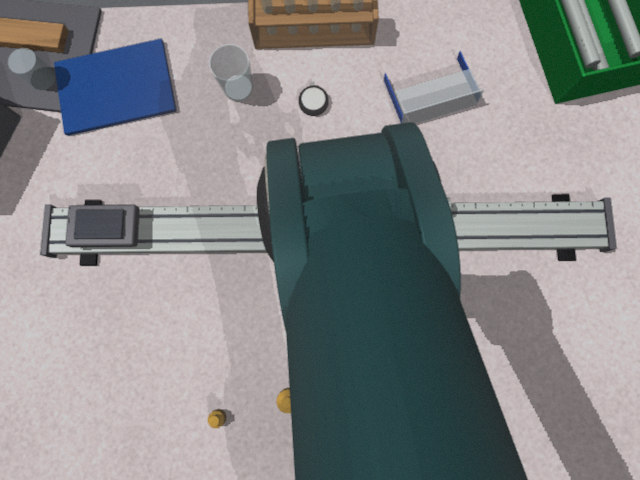

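Run:
```python
from h import *
import pickle
k=.024
W=pickle.load(open('w17.pkl','rb'))['W']
g=lambda a,b:(b/3,275+a/3)
def pr(n,at,z):
    p=atz(W,at,z); print(n,p,'%.1f'%(p[1]+k*p[0])); return p
pr('tip',g(214,93),58);pr('plate',g(197,182),82)
P=[pr('sad',g(*c),46) for c in [(90,102),(315,150),(228,552),(24,514)]]; m=np.mean(P,0); print('saddle',m,m[1]+k*m[0])
pr('disk',g(137,473),50)
a=pr('bar1',g(133,412),88);b=pr('bar2',g(143,558),88);d=a-b;print('bar yaw',np.arctan2(d[1],d[0]),'theta',np.pi/2-k-np.arctan2(d[1],d[0]))
e=(P[1]-P[2]);f=P[0]-P[3];print('saddle side yaw',np.arctan2(e[1],e[0]),np.arctan2(f[1],f[0]))
```

```text
tip [667.43    0.342  58.   ] 16.4
plate [640.357   1.453  82.   ] 16.8
sad [661.836  35.235  46.   ] 51.1
sad [660.725 -32.225  46.   ] -16.4
sad [539.786 -29.963  46.   ] -17.0
sad [540.723  37.953  46.   ] 50.9
saddle [600.768   2.75   46.   ] 17.168331692653986
disk [560.141   3.941  50.   ] 17.4
bar1 [579.414   8.422  88.   ] 22.3
bar2 [539.75   -1.257  88.   ] 11.7
bar yaw 0.23933213302315684 theta 1.3074641937717397
saddle side yaw -0.018703368474914123 -0.02244490830720507
```

Run:
```python
from h import *
a=cv2.imread('pics/scene0.png').astype(int);b=cv2.imread('pics/s17.png').astype(int)
A=cv2.cvtColor(a[270:380,195:305].astype('uint8'),6).astype('float32');B=cv2.cvtColor(b[270:380,195:305].astype('uint8'),6).astype('float32')
print('launcher shift px',cv2.phaseCorrelate(A,B))
print(order.hand_in())
```

```text
launcher shift px ((0.040006434989983575, -0.036456403572877605), 0.8872453615400526)
the job is handed in; nothing more can be done
None
```

The stop carriage is locked level with the pointer and the gripper is clear of everything. I handed the job in at about 16.5 s.

**What I did**
- I slid the stop carriage about 180 mm by its knob and clamped it clockwise to the stop.
- The first clamping pulled the carriage about 1.3 mm. It measured about 3 mm off level, so I loosened the knob, corrected the position and clamped again. The knob was therefore tightened once while the carriage was still about 3 mm out.

**Last checks**
- **Level:** along the track, the pointer tip measured 16.4 mm, the plate 16.8, the saddle 17.2 and the knob disc 17.4. The carriage is therefore within about 1 mm of level.
- **Clamped:** the bar angle measures about 1.31 rad, which is fully clamped. Before I let go, the knob was against its stop with about 1.7 N m on it.
- **Launcher:** it did not move (0.05 px shift in the scene picture).

**What disagreed**
- **Fingertips:** the real fingertips sit about 30 mm higher than the reported TCP. My first grasp closed on nothing above the knob, and I then went lower.
- **Level by network:** the network's own knob and tip points put the carriage about 1.5 mm to the other side. I relied on the edge measurements.
- **Top camera:** the arm blocked its view for the final check.

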